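# Centre-punch the bracket blanks in the bench jig

### The job

First load all the aluminium bracket blanks on the bench (two or three) into the wooden jig, one to a bay, any bay, flat with the red-spotted end in first, and push each in until you feel it come up against the hidden stop. With all of them home and none marked yet, take the spring-loaded centre punch from its stand and, holding it upright, press it straight down on each red spot until its spring snaps and the spot is driven in. Then put the punch back upright in its stand, leave the blanks fully home in the jig, and do not disturb the roll of tape or the bowl.

Things in the scene. Friction and masses are not known exactly. Their poses are not given: they have to be found in the camera images.
- home1 (a point): Bay 1 of the jig's 3 bays (side by side, 85 mm apart): the point, on top of the jig's floor, where a blank's origin lies when fully home in this bay. x points into the bay (away from the robot), y left, z up. Along x from here: the stop's face is at +50 mm, the red spot of a blank that is home at +30 mm.
- home2 (a point): Bay 2 of the jig's 3 bays (side by side, 85 mm apart): the point, on top of the jig's floor, where a blank's origin lies when fully home in this bay. x points into the bay (away from the robot), y left, z up. Along x from here: the stop's face is at +50 mm, the red spot of a blank that is home at +30 mm.
- home3 (a point): Bay 3 of the jig's 3 bays (side by side, 85 mm apart): the point, on top of the jig's floor, where a blank's origin lies when fully home in this bay. x points into the bay (away from the robot), y left, z up. Along x from here: the stop's face is at +50 mm, the red spot of a blank that is home at +30 mm.
- jig: Fixed wooden jig: plywood floor 230 (x) x 300 (y) x 8 mm; origin under its centre, the home points at x = 25 mm. Along x: open floor from -115; pointed divider noses (12 mm high) lead in from -5; from 15 the bays, 44 mm wide between dividers 16 mm high; cover strips 16 to 24 mm above the floor at 15 to 37 and 73 to 109, an open slot between them; the rear strip hides the solid stop, face at 75.
- punch: Spring-loaded centre punch, 135 mm, 0.2 kg; origin at the end of its tip when fully out, z up along it to the cap. From the tip up: tip rod 5 mm thick; steel nose 14 mm thick from 14 to 50 mm; brass finger collar 34 mm across from 50 to 55 mm; round blue barrel 20 mm thick to 125 mm (grip here; fingertips may bear on the collar); brass cap 23 mm across to 135 mm.
- plunger (a joint): How far the punch's tip rod is pushed in, 0 (fully out) to 0.009 m (bottomed). A hidden spring resists with 3 N, rising to about 13 N at 3 to 4 mm; then it snaps: the resistance collapses to 4 N and the rod runs to its end; it springs out when lifted. Only the bottomed punch, pushed on a little (16 to 20 N), marks the spot.
- stand_top (a point): Fixed dark wooden punch stand, 70 x 70 mm, 65 mm high, with a 28 x 28 mm square hole right through from the top; this point is the centre of the hole at the top face. The stowed punch hangs upright in it, collar resting on the top face, its tip then 15 mm above the table. z up.
- tape: Roll of yellow tape, 90 mm across, 24 mm high, loose; origin under its centre. Leave alone.
- bowl: White bowl with small sticks, 110 mm across, 45 mm high, loose; origin under its centre. Leave alone.
- blank1: L-shaped aluminium bracket blank, loose, about 0.17 kg (may be absent): base plate 100 (x) x 40 (y) x 10 mm, with an upright leg 10 (x) x 36 (y) mm at its -x end (centre at x = -45 mm), its top 60 mm above the underside. Origin: centre of the plate's underside; the free +x end goes into the bay first. Grip the leg across its 36 mm width.
- mark1 (a point): Centre of blank 1's round red drill spot (15.6 mm across) at the plate's top face, 30 mm from the blank's origin towards its +x end, 10 mm above its underside.
- spot1 (a joint): How deep blank 1's red spot is punched: 0 untouched, 0.0025 m fully marked. It stays down; it yields only to 16 N or more, so only after the punch has snapped and bottomed. The whole tip must land on the red spot.
- blank2: L-shaped aluminium bracket blank, loose, about 0.17 kg (may be absent): base plate 100 (x) x 40 (y) x 10 mm, with an upright leg 10 (x) x 36 (y) mm at its -x end (centre at x = -45 mm), its top 60 mm above the underside. Origin: centre of the plate's underside; the free +x end goes into the bay first. Grip the leg across its 36 mm width.
- mark2 (a point): Centre of blank 2's round red drill spot (15.6 mm across) at the plate's top face, 30 mm from the blank's origin towards its +x end, 10 mm above its underside.
- spot2 (a joint): How deep blank 2's red spot is punched: 0 untouched, 0.0025 m fully marked. It stays down; it yields only to 16 N or more, so only after the punch has snapped and bottomed. The whole tip must land on the red spot.
- blank3: L-shaped aluminium bracket blank, loose, about 0.17 kg (may be absent): base plate 100 (x) x 40 (y) x 10 mm, with an upright leg 10 (x) x 36 (y) mm at its -x end (centre at x = -45 mm), its top 60 mm above the underside. Origin: centre of the plate's underside; the free +x end goes into the bay first. Grip the leg across its 36 mm width.
- mark3 (a point): Centre of blank 3's round red drill spot (15.6 mm across) at the plate's top face, 30 mm from the blank's origin towards its +x end, 10 mm above its underside.
- spot3 (a joint): How deep blank 3's red spot is punched: 0 untouched, 0.0025 m fully marked. It stays down; it yields only to 16 N or more, so only after the punch has snapped and bottomed. The whole tip must land on the red spot.

How it is judged:
By the outcome, as a careful person would: the job done as asked, in the order asked, and still so for the second after the job is handed in, with the robot touching nothing.
Of blank1, blank2, blank3 only 2 to 3 are there at a start; the rules pass over those that are not, and their reading is None.
At some moment in a run one of blank1, blank2, blank3 may be knocked a few centimetres aside while the robot is not near it.
It also fails if it takes over 210 s, if anything falls off the work surface, if the arm or the gripper's body presses on something with over 40 N, if the wrist force passes 120 N, or if a joint passes its speed limit or range.

### The arm

A 6-joint arm with a two-finger parallel gripper is mounted at the origin on the work surface. World frame = base frame: x ahead of the robot, y to its left, z up, the work surface at z = 0. Lengths are in mm, angles in rad, forces in N, time in s.
With the tool pointing down it reaches from about 350 to 775 mm from the base axis. Payload 7.3 kg.
Tool frame: the origin (TCP) lies at the very end of the fingers, on their centre line; the grasp point (between the pads) lies 19 mm behind it (bot.tcp_to_grasp is the distance from the TCP to the grasp point, in mm); z points along the fingers, y is the direction in which the jaws open and shut (so a half turn about z gives the same grasp; the last joint's range is limited). The gripper opens to 92 mm and grips with 3 to 60 N. Pads are 19 mm wide; open, the fingers measure 130 mm over their backs; the gripper's body (75 mm by 190 mm) begins 47 mm behind the grasp point.
Start: joints at [1.079, 0.342, 1.524, -0, 1.275, -0.146], TCP at [177.935, 493.947, 226.741] pointing down, gripper open.
Joint ranges: [-2.53, 2.53], [-0.77, 2.02], [0.04, 2.7], [-1, 4.14], [0.28, 2.66], [-3.11, 3.11]. Speed limits (rad/s): [2.57, 2.57, 3.14, 3.14, 3.14, 3.14].

### API

Orientations are given as [roll, pitch, yaw] about the fixed x, y, z axes, in that order (R = Rz(yaw) Ry(pitch) Rx(roll)).
In Python, from plant import bot gives the robot as it stands. The module is installed in compiled form; this text tells all that it offers.
- The arm moves only by the tool carry_out, never from a script. Its argument "motion" is a list of rows, each a list of 5 numbers: the closure, from 0 (fully open) to 1 (shut), then the shift along the tool's x, y, z in mm, then the turn about the tool's z in degrees. In form: [[claw, dx, dy, dz, spin], ...]. A call has 1 to 10 rows; each row is the pose to reach, as a shift and turn from the pose measured when the call began, along the tool's axes at that moment; what a row does not reach only later rows make up. A row lasts 1/8 s, in which the tool goes at most 62.5 mm and 10.7 degrees, less where a joint would pass 70% of its speed; a pose out of reach is approached as far as the arm can. A call with a gripper value outside its range is refused whole. The fingers move at their own pace and stop on an object; the grip force is fixed at half the most. Time passes only in rows, so rows that repeat a pose let the fingers close. It gives the time, the measured TCP pose, the force and the opening at its end, in the units of the state.
- bot.get_obs(): the state, without advancing time (a new reading comes with each control period).
- bot.capture(name): name is "scene" or "top"; returns a dict with "color" (420x560x3 uint8, red, green, blue), "depth" (420x560 float32, mm along the optical axis (not along the pixel's ray), 0 where there is no reading), "K" (3x3 intrinsics, pixels), "camera_from_world" (4x4, takes a point from world to camera coordinates). Camera axes: x right, y down, z forward; pixel columns grow to the right and rows downward; lengths in mm; the calibration is good to about 2 mm. A picture is of the moment at which its call begins.
- bot.close_job(): hands the job in, once; it reports no verdict.
The state is a dict: "time": time; "joint_positions": joint angles; "dq": joint speeds; "tau": joint torques, N m; "tool_pos": TCP position; "tcp_rot": TCP orientation; "contact_force": force on the tool from outside, world axes, zero at the start; "moment": the same for the moment, N m; "grip_width": finger opening in mm.
Only numpy, scipy, OpenCV 4.12 (cv2) and the standard library are available. Lean on these libraries where they do the work, as an engineer would, in place of code of your own. Each camera call takes 0.05 s, during which the arm holds its last target.

## Working session

There is one attempt and no reset: what is moved stays moved. The work goes in short steps, Python scripts to look and compute and a tool call to move; the robot and the scene stay as the last step left them, time stands still between calls to the robot, and variables do not carry over. Pictures are saved under pics/ and viewed, and the job is handed in when it is done.

Besides the shell and the picture viewer there is one more tool, called as name([rows], argument=value, ...), one row to a line, values as JSON. carry_out: Moves the arm, as the interface text tells. Its arguments: {"type":"object","properties":{"motion":{"type":"array","items":{"type":"array","items":{"type":"number"}}}},"required":["motion"]}

```bash
mkdir -p pics
cat > h.py <<'E'
from plant import bot
import numpy as np, cv2
def snap(n,tag):
    c=bot.capture(n); cv2.imwrite(f'pics/{tag}.png',c['color'][...,::-1]); np.savez(f'pics/{tag}.npz',**c); return c
def ray(c,u,v,z):
    T=c['camera_from_world'];R=T[:3,:3];t=T[:3,3];o=-R.T@t
    d=R.T@np.linalg.inv(c['K'])@np.array([u,v,1.0]); return o+d*(z-o[2])/d[2]
def proj(c,p):
    T=c['camera_from_world'];q=c['K']@(T[:3,:3]@np.array(p,float)+T[:3,3]);return q[:2]/q[2]
def cloud(c):
    d=c['depth'];v,u=np.mgrid[:d.shape[0],:d.shape[1]];K=c['K']
    P=np.stack([(u-K[0,2])/K[0,0]*d,(v-K[1,2])/K[1,1]*d,d],-1);T=c['camera_from_world']
    W=(P-T[:3,3])@T[:3,:3]; W[d==0]=np.nan; return W
E
python3 - <<'E'
from h import *
np.set_printoptions(precision=3,suppress=True)
for n in('scene','top'):
    c=snap(n,n+'0'); T=c['camera_from_world'];print(n,-T[:3,:3].T@T[:3,3],T[:3,:3],c['K'])
print(bot.get_obs())
E
```

```text
scene [1002.316  368.154  862.636] [[-0.63   0.777 -0.017]
 [ 0.635  0.501 -0.588]
 [-0.448 -0.381 -0.809]] [[394.212   0.    276.005]
 [  0.    394.212 205.443]
 [  0.      0.      1.   ]]
top [ 438.552  -12.8   1656.913] [[-0.018 -1.    -0.001]
 [-0.998  0.018 -0.058]
 [ 0.058  0.    -0.998]] [[516.792   0.    281.068]
 [  0.    516.792 211.228]
 [  0.      0.      1.   ]]
{'time': 0.1, 'joint_positions': array([ 1.079,  0.343,  1.525, -0.   ,  1.275, -0.146]), 'dq': array([-0.   , -0.001, -0.003,  0.001, -0.001, -0.001]), 'tau': array([  0.003, -43.2  , -24.47 ,   0.072,   0.053,  -0.   ]), 'tool_pos': array([177.758, 493.608, 226.135]), 'tcp_rot': array([-3.14 , -0.   ,  2.796]), 'contact_force': array([-0.098, -0.545, -0.595]), 'moment': array([-0.001,  0.014,  0.002]), 'grip_width': 91.84426047694248}
```

View pics/scene0.png

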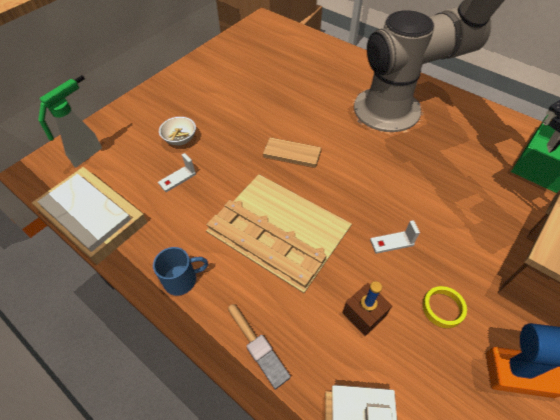

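View pics/top0.png

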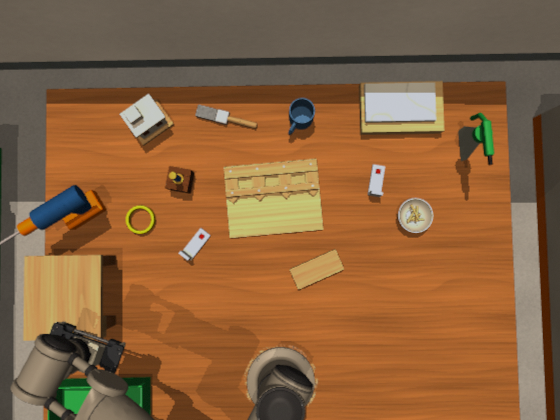

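Run:
```python
from h import *
c=np.load('pics/top0.npz');s=np.load('pics/scene0.npz')
a=c['color'][140:280,110:440,::-1]
cv2.imwrite('pics/topc.png',cv2.resize(a,None,fx=2.4,fy=2.4,interpolation=cv2.INTER_CUBIC))
b=s['color'][170:340,150:480,::-1]
cv2.imwrite('pics/scc.png',cv2.resize(b,None,fx=2.4,fy=2.4,interpolation=cv2.INTER_CUBIC))
np.set_printoptions(precision=1,suppress=True)
for n,c,reg in(('top',c,(140,300,110,450)),('scene',s,(120,350,100,500))):
    W=cloud(c);hsv=cv2.cvtColor(c['color'],cv2.COLOR_RGB2HSV)
    m=(((hsv[...,0]<6)|(hsv[...,0]>174))&(hsv[...,1]>170)&(hsv[...,2]>120)).astype(np.uint8)
    r0,r1,c0,c1=reg;k=np.zeros_like(m);k[r0:r1,c0:c1]=m[r0:r1,c0:c1]
    N,L,S,C=cv2.connectedComponentsWithStats(k)
    for i in range(1,N):
        if S[i,4]>4:print(n,'red',C[i],S[i,4],ray(c,*C[i],10),np.nanmedian(W[L==i],0))
    m=((hsv[...,1]<50)&(hsv[...,2]>130)).astype(np.uint8);k=np.zeros_like(m);k[r0:r1,c0:c1]=m[r0:r1,c0:c1]
    N,L,S,C=cv2.connectedComponentsWithStats(k)
    for i in range(1,N):
        if S[i,4]>60:print(n,'white',C[i],S[i],ray(c,*C[i],10))
```

```text
top red [377.6 170.8] 13 [ 658.9 -324.3   10. ] [ 658.2 -325.7    8.7]
top red [201.2 236. ] 10 [460.  243.1  10. ] [460.  243.3   8.8]
top white [376.4 180. ] [368 165  17  31 354] [ 629.1 -319.5   10. ]
top white [411.7 220.4] [398 199  35  34 132] [ 497.8 -428.5   10. ]
top white [410.7 219.6] [403 208  21  20 167] [ 500.5 -425.4   10. ]
top white [196.1 242.8] [183 228  27  30 340] [438.7 259.7  10. ]
scene red [167.3 182.1] 9 [ 656.4 -324.9   10. ] [ 657.5 -324.3   11.5]
scene red [380.6 242.6] 13 [457.3 242.6  10. ] [457.1 242.3   9.3]
scene white [178.9 129.1] [159 120  37  22 387] [ 488.7 -459.1   10. ]
scene white [175.7 177.6] [159 167  36  24 346] [ 630.6 -318.5   10. ]
scene white [109.3 214.9] [100 192  29  47 696] [ 828.4 -361.5   10. ]
scene white [414.2 226.9] [410 221  10  13  62] [363.6 285.8  10. ]
scene white [391.3 241.8] [371 232  43  21 531] [438.7 262.   10. ]
scene white [259.3 344.2] [248 335  24  15 225] [836.  168.4  10. ]
```

```bash
sleep 0.1
```

```text
(no output)
```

View pics/topc.png

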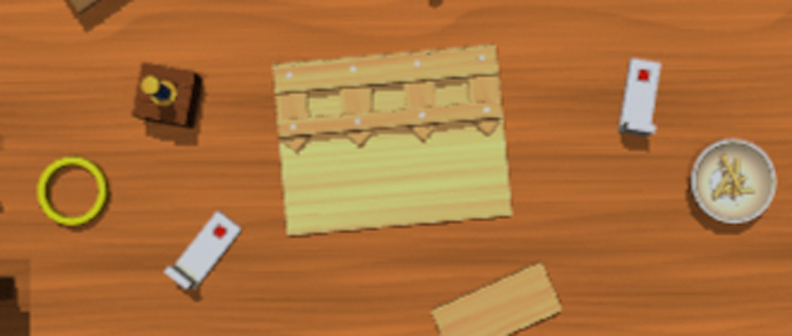

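View pics/scc.png

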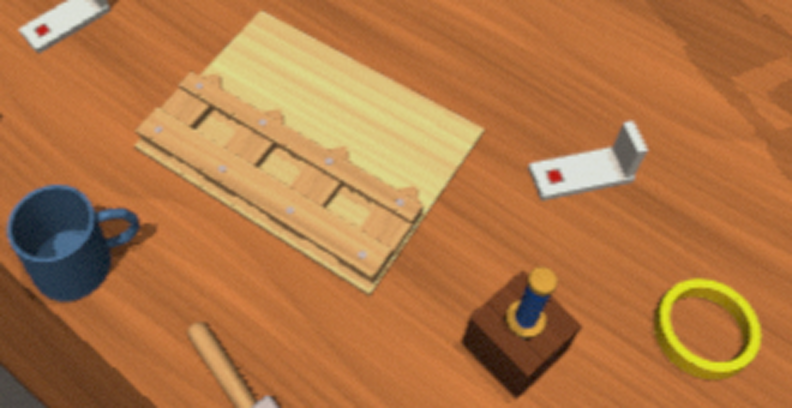

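Run:
```python
from h import *
np.set_printoptions(precision=2,suppress=True)
for n,(r0,r1,c0,c1),pts in(('top',(150,250,215,335),[(270,210),(290,220)]),('scene',(160,310,200,370),[(300,200),(270,190)])):
    c=np.load(f'pics/{n}0.npz');hsv=cv2.cvtColor(c['color'],cv2.COLOR_RGB2HSV)
    for u,v in pts:print(hsv[v,u])
    m=((hsv[...,0]>=20)&(hsv[...,0]<34)&(hsv[...,2]>140)).astype(np.uint8);k=np.zeros_like(m);k[r0:r1,c0:c1]=m[r0:r1,c0:c1]
    k=cv2.morphologyEx(k,cv2.MORPH_OPEN,np.ones((3,3)))
    N,L,S,C=cv2.connectedComponentsWithStats(k)
    for i in range(1,N):
        if S[i,4]>20:
            print(n,C[i],S[i],ray(c,*C[i],8))
            cn=max(cv2.findContours((L==i).astype(np.uint8),0,1)[0],key=cv2.contourArea)
            if S[i,4]>500:
                ap=cv2.approxPolyDP(cv2.convexHull(cn),2,True)[:,0]
                for p in ap:print('   ',p,ray(c,*p,8))
# side-edge of jig via screws? blobs on covers
    g=cv2.resize(c['color'][r0:r1,c0:c1,::-1],None,fx=4.5,fy=4.5,interpolation=cv2.INTER_CUBIC);cv2.imwrite(f'pics/jig_{n}.png',g)
```

```text
[ 26 111 198]
[ 25 116 196]
top [269.31 170.68] [225 164  92  14 617] [665.63  22.92   8.  ]
    [316 166] [ 678.06 -127.29    8.  ]
    [316 170] [ 665.13 -127.01    8.  ]
    [225 177] [647.75 165.41   8.  ]
    [226 171] [667.06 161.98   8.  ]
    [293 164] [685.85 -53.55   8.  ]
top [298.52 179.12] [291 175  16   9 126] [636.71 -70.33   8.  ]
top [272.03 181.43] [264 177  17  10 149] [630.77  14.75   8.  ]
top [245.6  184.25] [238 179  16  12 159] [623.19  99.65   8.  ]
top [274.33 214.66] [ 227  192   96   46 3507] [523.94   9.18   8.  ]
    [319 192] [ 594.07 -135.08    8.  ]
    [322 229] [ 475.46 -142.05    8.  ]
    [230 237] [455.18 151.67   8.  ]
    [227 201] [570.41 159.89   8.  ]
[ 21 111 223]
[ 23 107 220]
scene [264.87 180.04] [258 176  15   9  54] [ 479.57 -115.17    8.  ]
scene [294.47 215.48] [ 236  180  114   78 3748] [524.05  23.77   8.  ]
    [236 198] [ 576.93 -136.21    8.  ]
    [253 180] [ 500.17 -141.55    8.  ]
    [295 194] [466.52 -18.48   8.  ]
    [349 223] [455.33 148.69   8.  ]
    [349 227] [465.72 155.39   8.  ]
    [326 257] [574.03 158.99   8.  ]
    [247 209] [585.91 -88.22   8.  ]
scene [242.48 223.59] [240 221   6   6  27] [628.14 -66.52   8.  ]
scene [266.24 240.  ] [259 235  15  11 101] [627.78  13.65   8.  ]
scene [294.76 257.24] [287 252  16  12 119] [622.02  99.73   8.  ]
```

View pics/jig_top.png

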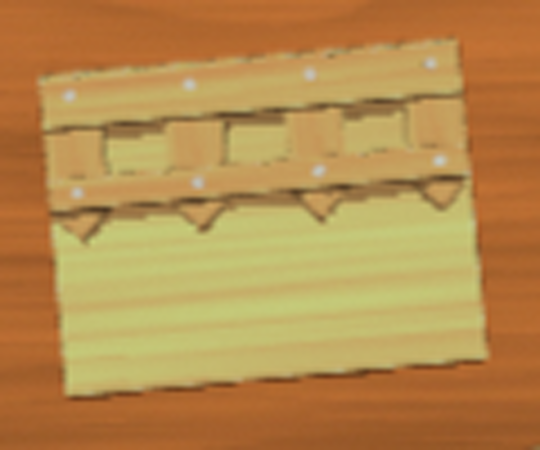

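View pics/jig_scene.png

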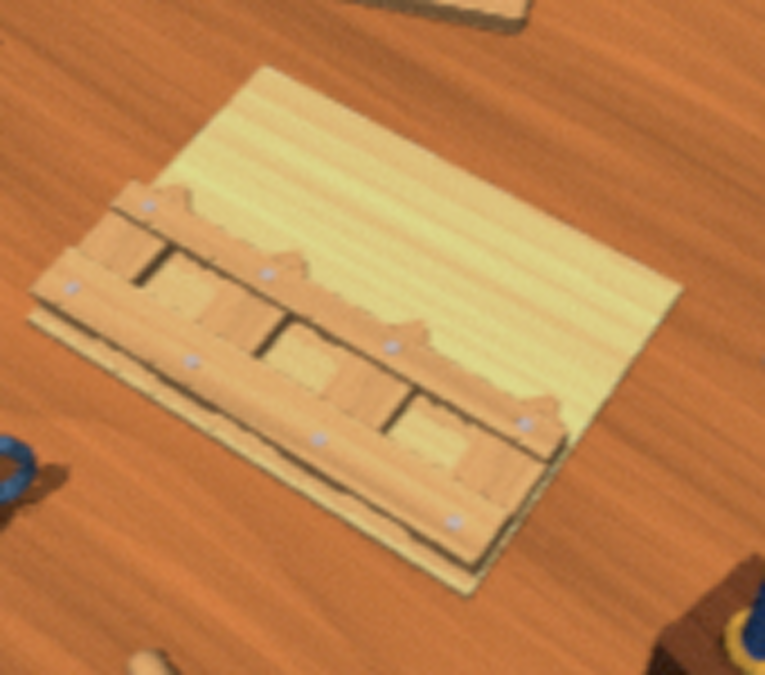

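Run:
```python
from h import *
np.set_printoptions(precision=2,suppress=True)
f=lambda p,c0,r0:[(p[0]+.5)/4.5-.5+c0,(p[1]+.5)/4.5-.5+r0]
ys=[127.5,42.5,-42.5,-127.5]
D={'top':(215,150,[(69,96),(190,85),(310,74),(430,63)],[(78,192),(198,183),(319,171),(440,161)],[(66,397),(487,360)]),
'scene':(200,160,[(454,522),(319,439),(191,361),(71,288)],[(526,425),(392,347),(268,274),(149,206)],[(683,289),(265,66)])}
allA=[];allB=[]
for n,(c0,r0,rear,front,cor) in D.items():
    c=np.load(f'pics/{n}0.npz');A=[];B=[]
    for x,l,z,yy in((91,rear,32,ys),(26,front,32,ys),(-115,cor,8,[150,-150])):
        for p,y in zip(l,yy):
            A.append((x,y));B.append(ray(c,*f(p,c0,r0),z)[:2])
    for nm,A_,B_ in((n,A,B),):
        A_=np.array(A_,float);B_=np.array(B_);a=A_@[1,1j];b=B_@[1,1j];r=np.vdot(a-a.mean(),b-b.mean());sc=abs(r)/np.sum(abs(a-a.mean())**2);th=np.angle(r)
        o=b.mean()-np.exp(1j*th)*a.mean();print(n,'yaw',th,'scale',sc,'origin',o);res=b-o-np.exp(1j*th)*a;print(np.round(res*np.exp(-1j*th),1))
```

```text
top yaw 0.07103508220237978 scale 1.0065940555543074 origin (579.8247274000062+12.899364821588943j)
[ 2.2+0.3j  2.4-0.2j  2.6+0.1j  2.9+0.3j -0.9-0.4j -2.1+0.2j -1.2-0.1j
 -1.7-0.3j -1.9-0.2j -2.3+0.4j]
scene yaw 0.06939702190752416 scale 1.00292531684851 origin (578.8497554084224+13.262435555452907j)
[ 1.6-0.2j  1.8-0.1j  2.2-0.6j  2.8-0.7j -2.3+0.5j -2.1-0.2j -2.4+0.2j
 -1.6-0.2j -0. -0.j   0.1+1.2j]
```

```bash
cat >> h.py <<'E'
def blank(c,cen,rad=130,name=''):
    W=cloud(c);hsv=cv2.cvtColor(c['color'],cv2.COLOR_RGB2HSV)
    near=np.hypot(W[...,0]-cen[0],W[...,1]-cen[1])<rad
    w=near&(((hsv[...,1]<60)&(hsv[...,2]>60)))
    leg=w&(W[...,2]>25)&(W[...,2]<75); pl=w&(W[...,2]>4)&(W[...,2]<14)
    out={}
    top=leg&(W[...,2]>53)
    if leg.sum()>3:
        out['leg']=(leg.sum(),np.nanmedian(W[leg],0)); 
    if top.sum()>3: out['legtop']=(top.sum(),W[top].mean(0))
    v,u=np.nonzero(pl)
    P=np.array([ray(c,a,b,10)[:2] for a,b in zip(u,v)],np.float32)
    if len(P): out['rect']=cv2.minAreaRect(P)
    return out
E
python3 - <<'E'
from h import *
np.set_printoptions(precision=1,suppress=True)
for n in('top','scene'):
    c=np.load(f'pics/{n}0.npz')
    for cen in((439,260),(630,-319)):print(n,blank(c,cen,85))
E
```

```text
top {'leg': (np.int64(57), array([401.7, 287.1,  57.9])), 'legtop': (np.int64(41), array([400.8, 288.6,  59.6])), 'rect': ((438.9475402832031, 258.05810546875), (39.76375961303711, 91.28840637207031), 51.426368713378906)}
top {'leg': (np.int64(53), array([ 582.8, -307.9,   57.1])), 'legtop': (np.int64(37), array([ 583.8, -311. ,   59.8])), 'rect': ((629.2194213867188, -318.91912841796875), (41.09477615356445, 97.46273040771484), 79.72954559326172)}
scene {'leg': (np.int64(149), array([403.7, 290.8,  51.2])), 'legtop': (np.int64(70), array([401.7, 291.2,  59.1])), 'rect': ((437.5741882324219, 262.06109619140625), (43.088172912597656, 97.942626953125), 50.97467803955078)}
scene {'leg': (np.int64(89), array([ 586.3, -304.4,   52.5])), 'legtop': (np.int64(43), array([ 584.6, -308. ,   59. ])), 'rect': ((629.13720703125, -316.57244873046875), (45.11614990234375, 98.2409896850586), 79.45941925048828)}
```

```bash
cat >> h.py <<'E'
from scipy.spatial.transform import Rotation as Ro
def to(*ts):
    o=bot.get_obs();R=Ro.from_euler('xyz',o['tcp_rot']).as_matrix();p=o['tool_pos']
    print('t',round(o['time'],2),'pos',np.round(p,1),'yawdeg',np.round(np.degrees(o['tcp_rot']),2),'F',np.round(o['contact_force'],1),'w',round(o['grip_width'],1),'q6',round(o['joint_positions'][5],2))
    for x,y,z,yw in ts:
        d=R.T@(np.array([x,y,z])-p); s=-(yw-np.degrees(o['tcp_rot'][2])); s=(s+180)%360-180
        print('  ->',(x,y,z,yw),np.round(d,1),'spin',round(s,1))
def jig(x,y): 
    c,s=np.cos(.07),np.sin(.07); return 579+c*x-s*y,13+s*x+c*y
E
python3 -c "
from h import *
to((401,290,150,141),(401,290,22,141)); print(jig(25,85),jig(25,0),jig(25,-85))"
```

```text
t 0.1 pos [177.8 493.6 226.1] yawdeg [-1.7992e+02 -1.0000e-02  1.6019e+02] F [-0.1 -0.5 -0.6] w 91.8 q6 -0.15
  -> (401, 290, 150, 141) [-279.  -115.8   76.2] spin 19.2
  -> (401, 290, 22, 141) [-279.1 -115.6  204.2] spin 19.2
(np.float64(597.9936329826417), np.float64(99.54040620496708)) (np.float64(603.938775006332), np.float64(14.748571183438319)) (np.float64(609.8839170300223), np.float64(-70.04326383809045))
```

carry_out([
  [0, -60, -25, 20, 5],
  [0, -120, -50, 40, 10],
  [0, -180, -75, 60, 15],
  [0, -240, -100, 76, 19.2],
  [0, -279, -116, 76, 19.2],
  [0, -279, -116, 76, 19.2],
  [0, -279, -116, 76, 19.2],
])

```text
time: 0.98
tool_pos: [400.4, 289.8, 150.0]
tcp_rot: [-3.14, -0.001, 2.46]
contact_force: [0.2, -0.6, 0.7]
grip_width: 91.8
```

Run:
```python
from h import *
np.set_printoptions(precision=1,suppress=True)
for n in('top','scene'):
    c=snap(n,n+'1')
    for cen in((439,260),(630,-319)):print(n,blank(c,cen,85))
to((401,290,22,141))
```

```text
top {'rect': ((438.67022705078125, 258.9930725097656), (40.39076614379883, 91.87440490722656), 50.571807861328125)}
top {'leg': (np.int64(53), array([ 583. , -307.9,   57.8])), 'legtop': (np.int64(40), array([ 583.7, -310.6,   59.8])), 'rect': ((629.2452392578125, -318.6958923339844), (41.515296936035156, 97.48749542236328), 79.64824676513672)}
scene {'leg': (np.int64(149), array([403.7, 290.8,  50.5])), 'legtop': (np.int64(67), array([401.3, 290.6,  59.1])), 'rect': ((437.22332763671875, 262.550537109375), (42.76960372924805, 99.10414123535156), 50.97465896606445)}
scene {'leg': (np.int64(87), array([ 586.4, -304.6,   53.6])), 'legtop': (np.int64(44), array([ 584.7, -307.8,   59.2])), 'rect': ((629.2637939453125, -316.49591064453125), (45.01771926879883, 98.61956787109375), 79.15242004394531)}
t 1.07 pos [399.8 290.7 150.3] yawdeg [-179.9   -0.   141.1] F [-0.3  0.8 -0.8] w 91.7 q6 -0.42
  -> (401, 290, 22, 141) [ -1.4   0.3 128.3] spin 0.1
```

carry_out([
  [0, -1, 0, 50, 0],
  [0, -1, 0, 95, 0],
  [0, -1, 0, 120, 0],
  [0, -1, 0, 128, 0],
  [0, -1, 0, 128, 0],
  [1, -1, 0, 128, 0],
  [1, -1, 0, 128, 0],
  [1, -1, 0, 128, 0],
  [1, -1, 0, 128, 0],
  [1, -1, 0, 128, 0],
])

```text
time: 2.33
tool_pos: [400.5, 289.9, 22.3]
tcp_rot: [-3.14, -0.0, 2.462]
contact_force: [-0.4, -0.1, -0.8]
grip_width: 46.2
```

Run:
```python
from h import *
np.set_printoptions(precision=1,suppress=True)
c=snap('scene','s2');snap('top','t2')
cv2.imwrite('pics/s2c.png',cv2.resize(c['color'][170:320,300:500,::-1],None,fx=3,fy=3))
to((401,290,22,141))
```

```text
t 2.42 pos [400.5 289.9  22.3] yawdeg [-179.9   -0.   141.1] F [0.1 1.1 0.7] w 38.2 q6 -0.42
  -> (401, 290, 22, 141) [-0.3  0.3  0.3] spin 0.1
```

View pics/s2c.png

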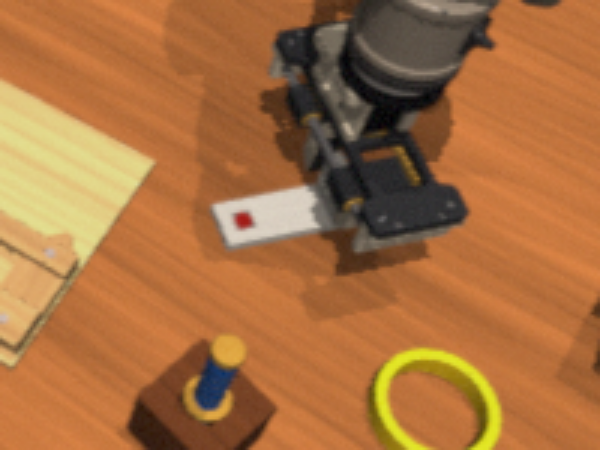

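Fingers straddle the leg (blank at crop ~(280,215)) and are still closing. I'll finish closing, then lift.

carry_out([
  [1, 0, 0, 0, 0],
  [1, 0, 0, 0, 0],
  [1, 0, 0, 0, 0],
  [1, 0, 0, -20, 0],
  [1, 0, 0, -50, 0],
  [1, 0, 0, -80, 0],
  [1, 0, 0, -80, 0],
])

```text
time: 3.3
tool_pos: [401.6, 290.6, 103.8]
tcp_rot: [3.139, 0.001, 2.462]
contact_force: [0.8, -0.5, -1.5]
grip_width: 35.8
```

Run:
```python
from h import *
np.set_printoptions(precision=1,suppress=True)
s=snap('scene','s3');t=snap('top','t3')
for c in(s,t):
    hsv=cv2.cvtColor(c['color'],cv2.COLOR_RGB2HSV)
    m=(((hsv[...,0]<6)|(hsv[...,0]>174))&(hsv[...,1]>170)&(hsv[...,2]>120)).astype(np.uint8);m[:140]=0;m[350:]=0
    N,L,S,C=cv2.connectedComponentsWithStats(m)
    for i in range(1,N):
        if S[i,4]>4:print(C[i],S[i,4],ray(c,*C[i],90))
a=4/57.3
x,y=jig(-20-85,85)
to((x,y,100,184),(x,y,60,184))
```

```text
[167.1 182.1] 8 [ 689.2 -260.3   90. ]
[387.5 225.5] 18 [458.3 243.4  90. ]
[377.6 170.8] 13 [ 648.1 -309.2   90. ]
[197.1 235.5] 15 [460.5 243.   90. ]
t 3.4 pos [400.1 289.7 101.5] yawdeg [-179.9   -0.   141.1] F [-0.8 -0.4 -2.8] w 36.0 q6 -0.42
  -> (np.float64(468.31200294971535), np.float64(90.44783605108783), 100, 184) [-178.3 -112.1    1.6] spin -42.9
  -> (np.float64(468.31200294971535), np.float64(90.44783605108783), 60, 184) [-178.3 -112.    41.6] spin -42.9
```

carry_out([
  [1, -36, -22, 1, -8.6],
  [1, -72, -45, 1, -17.2],
  [1, -108, -67, 1, -25.8],
  [1, -144, -90, 1, -34.4],
  [1, -178, -112, 1.5, -42.9],
  [1, -178, -112, 1.5, -42.9],
  [1, -178, -112, 1.5, -42.9],
])

```text
time: 4.28
tool_pos: [467.1, 90.9, 98.9]
tcp_rot: [-3.141, -0.005, -3.074]
contact_force: [-0.1, 0.0, -2.1]
grip_width: 35.6
```

```bash
cat >> h.py <<'E'
def held(tag,z,win=90):
    # red spot of held blank near expected, z of spot
    np.set_printoptions(precision=1,suppress=True)
    for n in('scene','top'):
        c=snap(n,tag+n[0])
        hsv=cv2.cvtColor(c['color'],cv2.COLOR_RGB2HSV)
        m=(((hsv[...,0]<6)|(hsv[...,0]>174))&(hsv[...,1]>150)&(hsv[...,2]>90)).astype(np.uint8);m[:140]=0;m[300:]=0;m[:,:140]=0;m[:,420:]=0
        N,L,S,C=cv2.connectedComponentsWithStats(m)
        for i in range(1,N):
            if S[i,4]>3:
                r=ray(c,*C[i],z); d=r[:2]-[579,13]; ca,sa=np.cos(.07),np.sin(.07)
                print(n,C[i],S[i,4],'world',r,'jig',round(ca*d[0]+sa*d[1],1),round(-sa*d[0]+ca*d[1],1), 'z10:',ray(c,*C[i],10))
E
python3 - <<'E'
from h import *
held('a4',90)
x,y=jig(-105,85)
to((x,y,31.5,184),(x,y,29,184))
E
```

```text
scene [167.3 182.1] 9 world [ 688.9 -259.9   90. ] jig 90.5 -279.9 z10: [ 656.4 -324.9   10. ]
scene [315.2 216.7] 18 world [542.4  97.4  90. ] jig -30.6 86.8 z10: [494.7  69.4  10. ]
top [377.6 170.8] 13 world [ 648.1 -309.2   90. ] jig 46.4 -326.2 z10: [ 658.9 -324.3   10. ]
top [245.5 207.9] 15 world [541.9  95.4  90. ] jig -31.2 84.8 z10: [547.2 101.   10. ]
t 4.38 pos [467.3  91.6  99.4] yawdeg [-179.9   -0.2 -176. ] F [ 0.5 -0.5 -2.2] w 35.5 q6 -1.61
  -> (np.float64(468.31200294971535), np.float64(90.44783605108783), 31.5, 184) [-1.2 -1.1 67.9] spin -0.0
  -> (np.float64(468.31200294971535), np.float64(90.44783605108783), 29, 184) [-1.2 -1.1 70.4] spin -0.0
```

carry_out([
  [1, -1, -1, 30, 0],
  [1, -1, -1, 55, 0],
  [1, -1, -1, 64, 0],
  [1, -1, -1, 68.5, 0],
  [1, -1, -1, 68.5, 0],
  [1, -1, -1, 68.5, 0],
])

```text
time: 5.12
tool_pos: [468.7, 90.6, 31.6]
tcp_rot: [-3.14, -0.002, -3.072]
contact_force: [-0.1, -0.0, -2.8]
grip_width: 35.7
```

Run:
```python
from h import *
held('a5',18)
x,y=jig(-40,85);x2,y2=jig(-20,85)
to((x,y,31,184),(x2,y2,31,184))
```

```text
scene [167.3 182.1] 9 world [ 659.7 -318.4   18. ] jig 57.3 -336.2 z10: [ 656.4 -324.9   10. ]
scene [313.3 232.1] 16 world [540.6  96.   18. ] jig -32.5 85.5 z10: [536.3  93.4  10. ]
top [377.5 170.7] 14 world [ 658.  -322.4   18. ] jig 55.3 -340.1 z10: [ 659. -324.   10.]
top [246.7 208.5] 14 world [544.6  96.5  18. ] jig -28.5 85.7 z10: [545.1  97.   10. ]
t 5.22 pos [468.6  90.6  31.5] yawdeg [-179.9   -0.1 -176. ] F [ 0.3  0.7 -2.8] w 35.7 q6 -1.61
  -> (np.float64(533.1528179661785), np.float64(94.99412112802746), 31, 184) [-64.7  -0.1   0.4] spin -0.0
  -> (np.float64(553.103837971244), np.float64(96.39297807477811), 31, 184) [-84.7  -0.1   0.3] spin -0.0
```

carry_out([
  [1, -8, 0, 0, 0],
  [1, -16, 0, 0, 0],
  [1, -24, 0, 0, 0],
  [1, -32, 0, 0, 0],
  [1, -40, 0, 0, 0],
  [1, -48, 0, 0, 0],
  [1, -56, 0, 0, 0],
  [1, -64, 0, 0, 0],
  [1, -70, 0, 0, 0],
  [1, -74, 0, 0, 0],
])

```text
time: 6.48
tool_pos: [542.7, 95.7, 31.3]
tcp_rot: [-3.14, -0.003, -3.072]
contact_force: [1.3, 0.9, -2.2]
grip_width: 35.6
```

Run:
```python
from h import *
held('a6',18)
x2,y2=jig(-20,85)
to((x2,y2,31,184))
```

```text
scene [167.3 182.1] 9 world [ 659.7 -318.4   18. ] jig 57.3 -336.2 z10: [ 656.4 -324.9   10. ]
scene [296.9 253.4] 17 world [614.9 100.5  18. ] jig 41.9 84.8 z10: [611.2  98.   10. ]
top [377.6 170.8] 13 world [ 657.8 -322.8   18. ] jig 55.1 -340.5 z10: [ 658.9 -324.3   10. ]
t 6.58 pos [542.7  95.7  31.3] yawdeg [-179.9   -0.1 -176. ] F [ 1.1  0.3 -1.4] w 35.7 q6 -1.6
  -> (np.float64(553.103837971244), np.float64(96.39297807477811), 31, 184) [-10.4  -0.    0.3] spin -0.0
```

Entered the bay freely. Pushing gently until contact.

carry_out([
  [1, -3, 0, 0, 0],
  [1, -6, 0, 0, 0],
  [1, -8, 0, 0, 0],
  [1, -9, 0, 0, 0],
  [1, -10, 0, 0, 0],
  [1, -10, 0, 0, 0],
])

```text
time: 7.32
tool_pos: [552.7, 96.4, 31.3]
tcp_rot: [-3.14, -0.002, -3.072]
contact_force: [-0.4, 0.3, -2.7]
grip_width: 36.0
```

carry_out([
  [1, -1, 0, 0, 0],
  [1, -2, 0, 0, 0],
  [1, -2, 0, 0, 0],
])

```text
time: 7.7
tool_pos: [552.9, 96.5, 30.9]
tcp_rot: [-3.14, -0.006, -3.072]
contact_force: [-5.4, -0.1, 1.6]
grip_width: 35.4
```

carry_out([
  [1, -2, 0, 0, 0],
  [1, -4, 0, 0, 0],
  [1, -4, 0, 0, 0],
])

```text
time: 8.07
tool_pos: [552.9, 96.9, 30.6]
tcp_rot: [-3.141, -0.015, -3.072]
contact_force: [-14.9, -0.6, 9.0]
grip_width: 36.1
```

Run:
```python
from h import *
held('a7',18)
to()
```

```text
scene [167.3 182.1] 9 world [ 659.7 -318.4   18. ] jig 57.3 -336.2 z10: [ 656.4 -324.9   10. ]
scene [294.6 256.8] 21 world [625.6 101.8  18. ] jig 52.7 85.3 z10: [622.1  99.3  10. ]
top [377.6 170.8] 13 world [ 657.8 -322.8   18. ] jig 55.1 -340.5 z10: [ 658.9 -324.3   10. ]
t 8.18 pos [552.9  96.9  30.6] yawdeg [-180.    -0.9 -176. ] F [-14.9  -0.1   8.1] w 35.6 q6 -1.6
```

carry_out([
  [1, -1, 0, 0.5, 0],
  [1, -1, 0, 0.5, 0],
  [0.4, -1, 0, 0.5, 0],
  [0.4, -1, 0, 0.5, 0],
  [0.4, -1, 0, 0.5, 0],
  [0.4, -1, 0, 0.5, 0],
  [0.4, -1, 0, 0, 0],
])

```text
time: 9.05
tool_pos: [553.9, 96.9, 30.6]
tcp_rot: [-3.141, -0.015, -3.072]
contact_force: [0.6, -0.3, 0.0]
grip_width: 55.0
```

Run:
```python
from h import *
held('a8',18)
c=np.load('pics/a8s.npz')
cv2.imwrite('pics/a8c.png',cv2.resize(c['color'][150:320,190:390,::-1],None,fx=3.5,fy=3.5))
to()
```

```text
scene [167.3 182.1] 9 world [ 659.7 -318.4   18. ] jig 57.3 -336.2 z10: [ 656.4 -324.9   10. ]
scene [294.4 256.9] 19 world [626.2 101.7  18. ] jig 53.3 85.1 z10: [622.7  99.1  10. ]
top [377.5 170.7] 14 world [ 658.  -322.4   18. ] jig 55.3 -340.1 z10: [ 659. -324.   10.]
t 9.15 pos [554.   97.   30.7] yawdeg [-180.    -0.8 -176. ] F [ 1.  -0.4 -0.5] w 55.1 q6 -1.6
```

View pics/a8c.png

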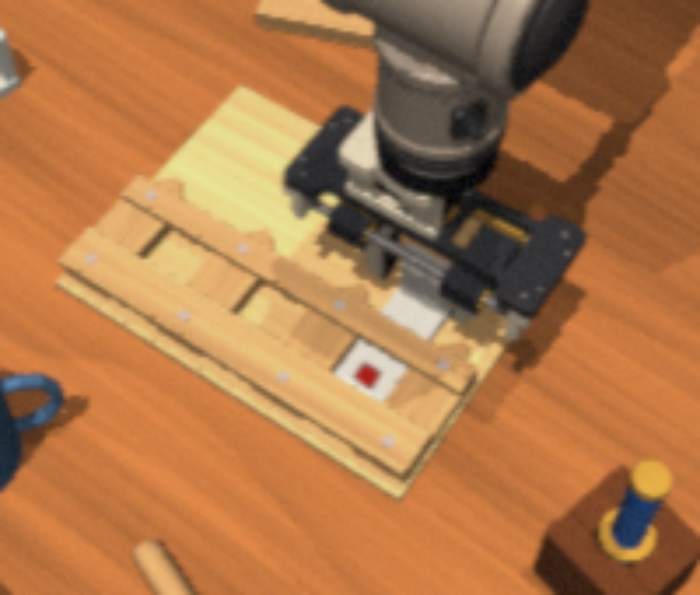

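carry_out([
  [0.4, 0, 0, -20, 0],
  [0.4, 0, 0, -60, 0],
  [0.4, 0, 0, -110, 0],
  [0.4, 0, 0, -120, 0],
  [0.4, 0, 0, -120, 0],
])

```text
time: 9.78
tool_pos: [555.8, 97.2, 150.8]
tcp_rot: [-3.141, -0.014, -3.072]
contact_force: [0.1, -0.3, -0.2]
grip_width: 55.0
```

Run:
```python
from h import *
held('a9',18)
for n in'st':
    c=np.load(f'pics/a9{n}.npz');print(blank(c,(630,-319),85))
to((584.2,-309.5,150,169))
```

```text
scene [167.3 182.1] 9 world [ 659.7 -318.4   18. ] jig 57.3 -336.2 z10: [ 656.4 -324.9   10. ]
scene [294.4 256.9] 19 world [626.2 101.7  18. ] jig 53.3 85.1 z10: [622.7  99.1  10. ]
top [377.6 170.8] 13 world [ 657.8 -322.8   18. ] jig 55.1 -340.5 z10: [ 658.9 -324.3   10. ]
{'leg': (np.int64(88), array([ 586.4, -305.3,   52.3])), 'legtop': (np.int64(41), array([ 584.3, -308.2,   59.4])), 'rect': ((629.1237182617188, -316.46905517578125), (45.01771926879883, 98.33443450927734), 79.15242004394531)}
{'leg': (np.int64(52), array([ 582.9, -308.7,   59. ])), 'legtop': (np.int64(39), array([ 583.6, -310.3,   60.4])), 'rect': ((629.7559204101562, -318.7891845703125), (41.515296936035156, 97.48893737792969), 79.64824676513672)}
t 9.88 pos [554.8  97.1 149.1] yawdeg [-180.   -1. -176.] F [ 0.1  0.5 -0.5] w 55.1 q6 -1.6
  -> (584.2, -309.5, 150, 169) [  -1.1 -407.7   -0.6] spin 15.0
```

carry_out([
  [0.4, 0, -55, 0, 2],
  [0.3, 0, -110, 0, 4],
  [0, 0, -165, 0, 6],
  [0, 0, -220, 0, 8],
  [0, 0, -275, 0, 10],
  [0, 0, -330, 0, 12],
  [0, -1, -385, 0, 15],
  [0, -1, -408, 0, 15],
  [0, -1, -408, 0, 15],
  [0, -1, -408, 0, 15],
])

```text
time: 11.12
tool_pos: [583.7, -308.6, 148.0]
tcp_rot: [-3.138, -0.019, 2.95]
contact_force: [-0.4, 0.4, -0.6]
grip_width: 92.0
```

Run:
```python
from h import *
held('b1',18)
for n in'st':
    c=np.load(f'pics/b1{n}.npz');print(blank(c,(630,-319),85))
to((584.2,-309.5,22,169))
```

```text
scene [167.3 182.1] 9 world [ 659.7 -318.4   18. ] jig 57.3 -336.2 z10: [ 656.4 -324.9   10. ]
scene [294.6 256.9] 20 world [625.9 101.8  18. ] jig 53.0 85.3 z10: [622.4  99.3  10. ]
top [376.7 170.8] 6 world [ 657.6 -319.8   18. ] jig 55.2 -337.5 z10: [ 658.7 -321.3   10. ]
top [244.7 182.5] 14 world [627.7 101.7  18. ] jig 54.8 85.1 z10: [628.7 102.3  10. ]
{'leg': (np.int64(89), array([ 586.4, -303.1,   52.9])), 'legtop': (np.int64(44), array([ 584.6, -307.6,   59.1])), 'rect': ((629.1627807617188, -316.26513671875), (45.43296432495117, 98.33443450927734), 79.15242004394531)}
{'rect': ((637.0619506835938, -316.3154296875), (81.92974853515625, 24.14715576171875), 3.3005340099334717)}
t 11.22 pos [ 584.1 -308.3  148.9] yawdeg [-179.7   -1.   169.1] F [-0.7 -0.1 -0.1] w 92.2 q6 -1.97
  -> (584.2, -309.5, 22, 169) [ -2.6  -0.6 126.9] spin 0.1
```

carry_out([
  [0, -2, -0.5, 50, 0],
  [0, -2.5, -0.5, 95, 0],
  [0, -2.5, -0.5, 120, 0],
  [0, -2.5, -0.5, 126.5, 0],
  [0, -2.5, -0.5, 126.5, 0],
  [1, -2.5, -0.5, 126.5, 0],
  [1, -2.5, -0.5, 126.5, 0],
  [1, -2.5, -0.5, 126.5, 0],
  [1, -2.5, -0.5, 126.5, 0],
  [1, -2.5, -0.5, 126.5, 0],
])

```text
time: 12.48
tool_pos: [584.1, -309.4, 22.4]
tcp_rot: [-3.137, -0.018, 2.951]
contact_force: [0.7, -0.1, -0.2]
grip_width: 46.6
```

carry_out([
  [1, 0, 0, 0, 0],
  [1, 0, 0, 0, 0],
  [1, 0, 0, 0, 0],
  [1, 0, 0, 0, 0],
])

```text
time: 12.98
tool_pos: [584.1, -309.4, 22.4]
tcp_rot: [-3.137, -0.018, 2.951]
contact_force: [-0.3, -0.6, 0.2]
grip_width: 35.8
```

Run:
```python
from h import *
x,y=jig(-105,-85)
to((584.2,-309.5,102,169))
```

```text
t 12.97 pos [ 584.1 -309.4   22.4] yawdeg [-179.75   -1.04  169.06] F [-0.3 -0.6  0.2] w 35.8 q6 -1.97
  -> (584.2, -309.5, 102, 169) [  1.3  -0.4 -79.6] spin 0.1
```

carry_out([
  [1, 0, 0, -20, 0],
  [1, 1, 0, -50, 0],
  [1, 1, 0, -80, 0],
  [1, 1, 0, -80, 0],
  [1, 1, 0, -80, 0],
])

```text
time: 13.6
tool_pos: [583.9, -308.7, 100.9]
tcp_rot: [-3.138, -0.02, 2.951]
contact_force: [-0.2, 0.8, -1.8]
grip_width: 35.5
```

Run:
```python
from h import *
x,y=jig(-105,-85)
to((x,y,102,184))
```

```text
t 13.6 pos [ 583.9 -308.7  100.9] yawdeg [-179.8    -1.15  169.06] F [-0.2  0.8 -1.8] w 35.5 q6 -1.97
  -> (np.float64(480.2022869970959), np.float64(-79.1358339919697), 102, 184) [145.4 205.7   1. ] spin -14.9
```

carry_out([
  [1, 30, 42, 1, -3],
  [1, 60, 84, 1, -6],
  [1, 90, 126, 1, -9],
  [1, 120, 168, 1, -12],
  [1, 145.5, 205.5, 1, -15],
  [1, 145.5, 205.5, 1, -15],
  [1, 145.5, 205.5, 1, -15],
])

```text
time: 14.48
tool_pos: [480.0, -79.5, 101.3]
tcp_rot: [3.14, -0.021, -3.071]
contact_force: [0.1, -0.8, -1.7]
grip_width: 35.5
```

Run:
```python
from h import *
held('b3',90)
x,y=jig(-105,-85)
to((x,y,31.5,184))
```

```text
scene [256.7 185.1] 14 world [555.3 -74.2  90. ] jig -29.8 -85.4 z10: [ 509. -120.   10.]
scene [294.6 256.9] 20 world [658.  124.5  90. ] jig 86.6 105.7 z10: [622.4  99.3  10. ]
top [244.7 182.5] 14 world [619.4  96.7  90. ] jig 46.2 80.6 z10: [628.7 102.3  10. ]
t 14.57 pos [480.3 -80.1 101.5] yawdeg [ 179.9   -1.2 -176. ] F [-0.3 -0.3 -0.7] w 35.5 q6 -1.95
  -> (np.float64(480.2022869970959), np.float64(-79.1358339919697), 31.5, 184) [-1.4  0.9 70. ] spin -0.0
```

carry_out([
  [1, -0.5, 1, 30, 0],
  [1, -1, 1, 55, 0],
  [1, -1.5, 1, 66, 0],
  [1, -1.5, 1, 70, 0],
  [1, -1.5, 1, 70, 0],
  [1, -1.5, 1, 70, 0],
])

```text
time: 15.32
tool_pos: [480.9, -79.2, 32.2]
tcp_rot: [3.14, -0.019, -3.072]
contact_force: [-0.1, 0.3, -1.0]
grip_width: 35.7
```

Run:
```python
from h import *
held('b4',18)
x,y=jig(-30,-85);x2,y2=jig(-20,-85)
to((x,y,31,184),(x2,y2,31,184))
```

```text
scene [258.  201.5] 16 world [554.1 -76.1  18. ] jig -31.1 -87.2 z10: [549.8 -80.3  10. ]
scene [294.6 256.9] 20 world [625.9 101.8  18. ] jig 53.0 85.3 z10: [622.4  99.3  10. ]
top [244.7 182.5] 14 world [627.7 101.7  18. ] jig 54.8 85.1 z10: [628.7 102.3  10. ]
t 15.43 pos [480.7 -79.1  32.1] yawdeg [ 179.9   -1.1 -176. ] F [-0.3  1.2 -1.2] w 35.8 q6 -1.95
  -> (np.float64(555.018612016092), np.float64(-73.89012044165474), 31, 184) [-74.5   0.1  -0.4] spin -0.0
  -> (np.float64(564.9941220186247), np.float64(-73.19069196827942), 31, 184) [-84.5   0.1  -0.5] spin -0.0
```

carry_out([
  [1, -8, 0.5, 0, 0],
  [1, -16, 0.5, 0, 0],
  [1, -24, 0.5, 0, 0],
  [1, -32, 0.5, 0, 0],
  [1, -40, 0.5, 0, 0],
  [1, -48, 0.5, 0, 0],
  [1, -56, 0.5, 0, 0],
  [1, -64, 0.5, 0, 0],
  [1, -70, 0.5, 0, 0],
  [1, -75, 0.5, 0, 0],
])

```text
time: 16.68
tool_pos: [555.8, -73.4, 30.6]
tcp_rot: [3.14, -0.02, -3.072]
contact_force: [0.4, 1.4, -1.0]
grip_width: 35.5
```

Run:
```python
from h import *
held('b5',18)
x2,y2=jig(-20,-85)
to((x2,y2,31,184))
```

```text
scene [241.  221.5] 16 world [630.1 -68.8  18. ] jig 45.2 -85.1 z10: [626.6 -72.9  10. ]
scene [294.4 256.9] 19 world [626.2 101.7  18. ] jig 53.3 85.1 z10: [622.7  99.1  10. ]
top [244.7 182.5] 14 world [627.7 101.7  18. ] jig 54.8 85.1 z10: [628.7 102.3  10. ]
t 16.77 pos [556.  -73.4  30.6] yawdeg [ 179.9   -1.1 -176. ] F [ 0.3 -0.2 -1.6] w 35.8 q6 -1.9
  -> (np.float64(564.9941220186247), np.float64(-73.19069196827942), 31, 184) [-9.  -0.4 -0.5] spin 0.0
```

carry_out([
  [1, -4, 0, -0.3, 0],
  [1, -8, 0, -0.3, 0],
  [1, -11, 0, -0.3, 0],
  [1, -14, 0, -0.3, 0],
  [1, -14, 0, -0.3, 0],
  [1, -9.5, 0, 0, 0],
  [0.4, -9.5, 0, 0, 0],
  [0.4, -9.5, 0, 0, 0],
  [0.4, -9.5, 0, 0, 0],
  [0.4, -9.5, 0, 0, 0],
])

```text
time: 18.02
tool_pos: [565.7, -72.7, 30.5]
tcp_rot: [3.141, -0.019, -3.072]
contact_force: [-1.0, 0.1, -0.1]
grip_width: 55.0
```

Run:
```python
from h import *
held('b6',18)
c=np.load('pics/b6s.npz')
cv2.imwrite('pics/b6c.png',cv2.resize(c['color'][150:320,190:390,::-1],None,fx=3.5,fy=3.5))
to()
```

```text
scene [239.  223.5] 16 world [637.9 -68.7  18. ] jig 53.0 -85.6 z10: [634.4 -72.8  10. ]
scene [294.6 256.9] 20 world [625.9 101.8  18. ] jig 53.0 85.3 z10: [622.4  99.3  10. ]
top [244.6 182.4] 15 world [628.1 102.1  18. ] jig 55.2 85.4 z10: [629.  102.6  10. ]
t 18.12 pos [565.6 -72.7  30.4] yawdeg [ 179.9   -1.1 -176. ] F [-0.5  0.  -0.4] w 55.2 q6 -1.9
```

View pics/b6c.png

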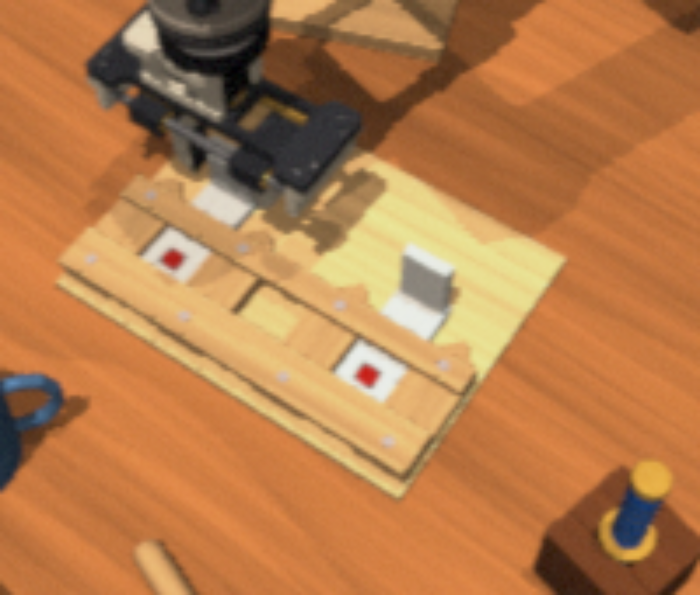

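carry_out([
  [1, 0, 0, 0, 0],
  [1, 0, 0, 0, 0],
  [1, 0, 0, 0, 0],
  [1, 0, 0, 0, 0],
  [1, 0, 0, 0, 0],
  [1, -1, 0, 0, 0],
  [1, -2, 0, 0, 0],
  [1, -2, 0, 0, 0],
])

```text
time: 19.12
tool_pos: [565.8, -72.7, 30.4]
tcp_rot: [3.14, -0.023, -3.071]
contact_force: [-8.9, -1.1, 6.1]
grip_width: 36.1
```

carry_out([
  [1, 0, 0, 0, 0],
  [0.4, 0, 0, 0, 0],
  [0.4, 0, 0, 0, 0],
  [0.4, 0, 0, 0, 0],
  [0.4, 0, 0, 0, 0],
  [0.4, 0, 0, -20, 0],
  [0.4, 0, 0, -60, 0],
  [0.4, 0, 0, -120, 0],
  [0.4, 0, 0, -150, 0],
  [0.4, 0, 0, -150, 0],
])

```text
time: 20.38
tool_pos: [570.6, -72.9, 183.2]
tcp_rot: [-3.141, -0.017, -3.071]
contact_force: [0.9, -0.8, -0.5]
grip_width: 55.4
```

Run:
```python
from h import *
held('p1',18)
to()
t=np.load('pics/p1t.npz');s=np.load('pics/p1s.npz')
for n,c,(r0,r1,c0,c1) in(('t',t,(155,205,150,210)),('s',s,(270,340,330,405))):
    cv2.imwrite(f'pics/p1{n}c.png',cv2.resize(c['color'][r0:r1,c0:c1,::-1],None,fx=8,fy=8,interpolation=cv2.INTER_CUBIC))
    hsv=cv2.cvtColor(c['color'],cv2.COLOR_RGB2HSV)
    for nm,m in(('brass',(hsv[...,0]>15)&(hsv[...,0]<32)&(hsv[...,1]>140)&(hsv[...,2]>110)),('blue',(hsv[...,0]>95)&(hsv[...,0]<130)&(hsv[...,1]>120))):
        k=np.zeros(m.shape,np.uint8);k[r0:r1,c0:c1]=m[r0:r1,c0:c1]
        N,L,S,C=cv2.connectedComponentsWithStats(k)
        for i in range(1,N):
            if S[i,4]>3:print(n,nm,C[i],S[i],ray(c,*C[i],150),ray(c,*C[i],70))
```

```text
scene [240.3 222.1] 16 world [632.6 -68.9  18. ] jig 47.8 -85.4 z10: [629.1 -73.   10. ]
scene [294.6 256.9] 20 world [625.9 101.8  18. ] jig 53.0 85.3 z10: [622.4  99.3  10. ]
top [244.7 182.5] 14 world [627.7 101.7  18. ] jig 54.8 85.1 z10: [628.7 102.3  10. ]
t 20.48 pos [568.8 -72.5 179.7] yawdeg [ 179.9   -1.4 -176. ] F [ 0.3  0.1 -0.5] w 55.1 q6 -1.9
t brass [175.4 176.7] [168 171  16  13 102] [633.3 295.5 150. ] [643.6 311.8  70. ]
t blue [177.6 178.3] [176 176   4   5  15] [628.5 289.1 150. ] [638.6 305.1  70. ]
s brass [375.6 286.5] [370 281  12  12 111] [638.6 305.6 150. ] [597.8 298.6  70. ]
s brass [368.  304.3] [361 295  17  16 107] [678.8 312.9 150. ] [642.5 306.7  70. ]
s blue [370.5 298.2] [366 291  12  15 103] [665.4 310.3 150. ] [627.6 303.8  70. ]
```

View pics/p1tc.png

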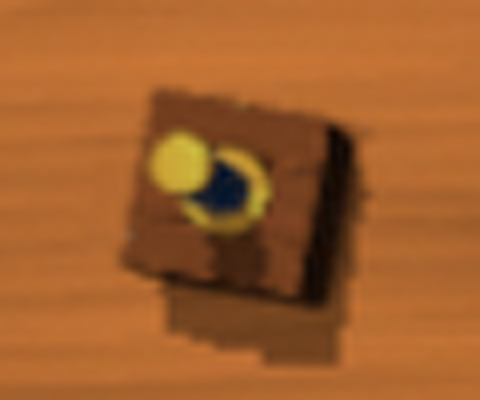

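View pics/p1sc.png

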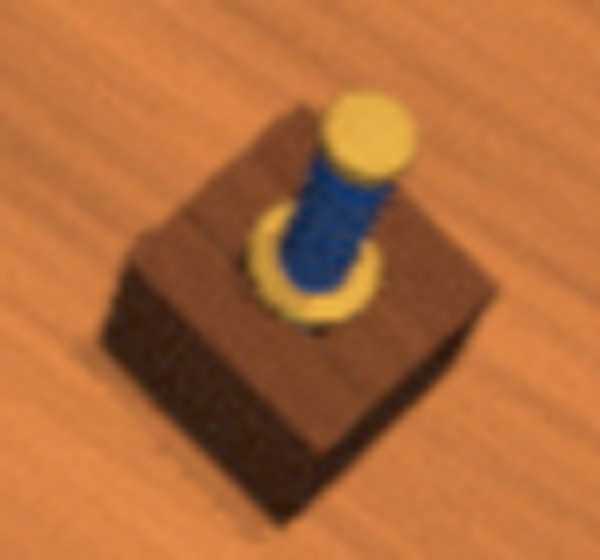

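Run:
```python
from h import *
np.set_printoptions(precision=1,suppress=True)
t=np.load('pics/p1t.npz');s=np.load('pics/p1s.npz')
cv2.imwrite('pics/p1j.png',cv2.resize(s['color'][160:310,190:370,::-1],None,fx=4.2,fy=4.2,interpolation=cv2.INTER_CUBIC))
print('cap',ray(t,172.1,174.9,150),ray(s,375.6,286.2,150))
print('collar',ray(t,177.7,178.6,70),ray(s,368.9,302.4,70))
# stand top corners
tf=lambda p:(150+(p[0]+.5)/8-.5,155+(p[1]+.5)/8-.5); sf=lambda p:(330+(p[0]+.5)/8-.5,270+(p[1]+.5)/8-.5)
A=[ray(t,*tf(p),65)for p in((157,92),(328,122),(303,298),(125,265))];B=[ray(s,*sf(p),65)for p in((303,105),(495,290),(322,452),(133,260))]
for q in(A,B):
    q=np.array(q);print(q,q.mean(0))
```

```text
cap [638.7 305.2 150. ] [638.1 305.2 150. ]
collar [637.5 304.8  70. ] [637.8 306.1  70. ]
[[677.7 332.   65. ]
 [664.8 265.8  65. ]
 [596.5 276.   65. ]
 [610.6 344.7  65. ]] [637.4 304.6  65. ]
[[598.5 279.6  65. ]
 [612.5 346.4  65. ]
 [677.9 333.5  65. ]
 [664.7 267.9  65. ]] [638.4 306.9  65. ]
```

View pics/p1j.png

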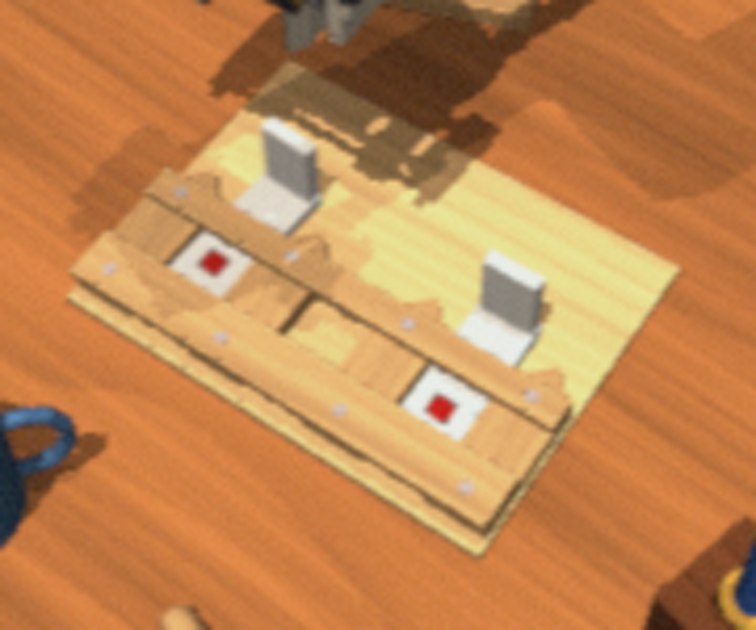

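Run:
```python
from h import *
x,y=jig(-75,-85);x2,y2=jig(-35,-85)
to((x,y,100,184),(x,y,20,184),(x2,y2,20,184))
```

```text
t 20.48 pos [568.8 -72.5 179.7] yawdeg [ 179.89   -1.37 -175.98] F [ 0.3  0.1 -0.5] w 55.1 q6 -1.9
  -> (np.float64(510.1288170046943), np.float64(-77.03754857184373), 100, 184) [56.9 -0.5 81.1] spin 0.0
  -> (np.float64(510.1288170046943), np.float64(-77.03754857184373), 20, 184) [ 55.   -0.7 161.1] spin 0.0
  -> (np.float64(550.0308570148255), np.float64(-74.23983467834242), 20, 184) [ 15.   -0.7 160.1] spin 0.0
```

carry_out([
  [1, 57, -0.5, 0, 0],
  [1, 57, -0.5, 40, 0],
  [1, 57, -0.5, 80, 0],
  [1, 56, -0.5, 110, 0],
  [1, 55, -0.5, 140, 0],
  [1, 55, -0.5, 158, 0],
  [1, 55, -0.5, 160, 0],
  [1, 55, -0.5, 160, 0],
])

```text
time: 21.48
tool_pos: [509.8, -76.8, 20.8]
tcp_rot: [3.139, -0.025, -3.071]
contact_force: [-0.2, -0.3, 0.0]
grip_width: 0.3
```

Run:
```python
from h import *
held('p2',18)
c=np.load('pics/p2s.npz')
cv2.imwrite('pics/p2c.png',cv2.resize(c['color'][150:300,190:370,::-1],None,fx=4,fy=4,interpolation=cv2.INTER_CUBIC))
x2,y2=jig(-35,-85)
to((x2,y2,20,184))
```

```text
scene [240.8 221.6] 16 world [630.6 -69.1  18. ] jig 45.8 -85.5 z10: [627.1 -73.3  10. ]
scene [294.6 256.9] 20 world [625.9 101.8  18. ] jig 53.0 85.3 z10: [622.4  99.3  10. ]
top [298.2 180.2] 13 world [632.2 -69.   18. ] jig 47.3 -85.5 z10: [633.2 -69.3  10. ]
top [244.7 182.5] 14 world [627.7 101.7  18. ] jig 54.8 85.1 z10: [628.7 102.3  10. ]
t 21.57 pos [510.5 -77.   21.6] yawdeg [ 179.9   -1.3 -176. ] F [-0.6 -0.8  0.1] w 0.6 q6 -1.93
  -> (np.float64(550.0308570148255), np.float64(-74.23983467834242), 20, 184) [-39.7  -0.1   0.7] spin 0.0
```

View pics/p2c.png

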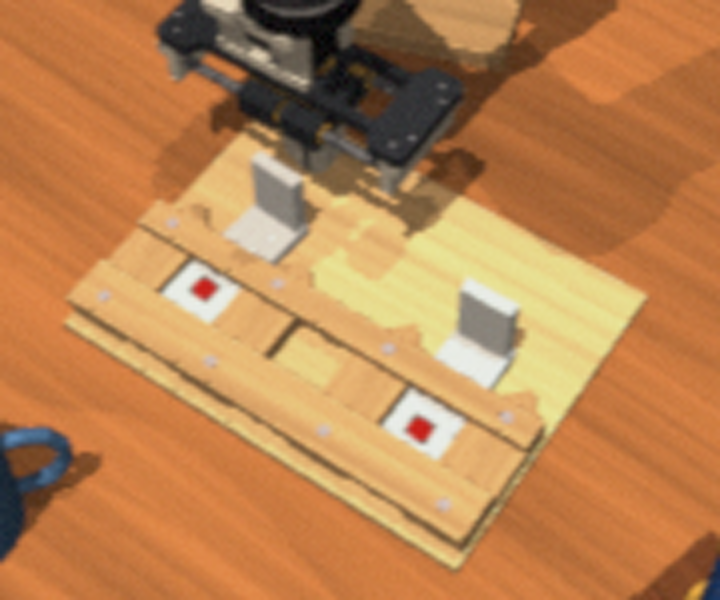

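carry_out([
  [1, -8, 0, 0, 0],
  [1, -16, 0, 0, 0],
  [1, -24, 0, 0, 0],
  [1, -30, 0, 0.5, 0],
  [1, -34, 0, 0.5, 0],
  [1, -37, 0, 0.5, 0],
  [1, -39, 0, 0.5, 0],
  [1, -41, 0, 0.5, 0],
  [1, -42, 0, 0.5, 0],
  [1, -42, 0, 0.5, 0],
])

```text
time: 22.82
tool_pos: [547.4, -74.7, 19.8]
tcp_rot: [3.139, -0.033, -3.072]
contact_force: [-17.5, -6.4, 10.8]
grip_width: 0.4
```

Run:
```python
from h import *
held('p3',18)
to()
```

```text
scene [239.5 223.7] 14 world [637.6 -67.2  18. ] jig 52.8 -84.1 z10: [634.1 -71.3  10. ]
scene [294.4 256.9] 19 world [626.2 101.7  18. ] jig 53.3 85.1 z10: [622.7  99.1  10. ]
top [244.7 182.5] 14 world [627.7 101.7  18. ] jig 54.8 85.1 z10: [628.7 102.3  10. ]
t 22.93 pos [547.4 -74.7  19.8] yawdeg [ 179.9   -1.9 -176. ] F [-18.3  -6.6   9.9] w 0.3 q6 -1.9
```

carry_out([
  [1, 5, 0, 0, 0],
  [1, 15, 0, 0, 0],
  [1, 25, 0, 0, 0],
  [1, 25, 0, -40, 0],
  [1, 25, 0, -90, 0],
  [1, 25, 0, -150, 0],
  [1, 25, 0, -180, 0],
  [1, 25, 0, -180, 0],
])

```text
time: 23.92
tool_pos: [529.6, -76.6, 203.1]
tcp_rot: [3.141, -0.028, -3.071]
contact_force: [-0.6, -0.2, 0.2]
grip_width: 0.6
```

Run:
```python
from h import *
held('p4',18)
to((638,305.3,210,184),(638,305.3,200,150))
print(bot.get_obs()['joint_positions'])
```

```text
scene [239.5 223.7] 14 world [637.6 -67.2  18. ] jig 52.8 -84.1 z10: [634.1 -71.3  10. ]
scene [294.6 256.8] 21 world [625.6 101.8  18. ] jig 52.7 85.3 z10: [622.1  99.3  10. ]
top [244.7 182.5] 14 world [627.7 101.7  18. ] jig 54.8 85.1 z10: [628.7 102.3  10. ]
t 24.02 pos [527.9 -76.3 199.9] yawdeg [ 179.8   -1.9 -176. ] F [-0.1  0.3 -1.1] w 0.8 q6 -1.92
  -> (638, 305.3, 210, 184) [-136.1  372.9  -13.8] spin 0.0
  -> (638, 305.3, 200, 150) [-136.5  372.9   -3.8] spin 34.0
[-0.3  0.4  1.5 -0.   1.3 -1.9]
```

carry_out([
  [0, -20, 55, -8, 0],
  [0, -40, 110, -14, 0],
  [0, -60, 165, -14, 0],
  [0, -80, 220, -14, 0],
  [0, -100, 275, -14, 0],
  [0, -120, 330, -14, 0],
  [0, -136, 373, -14, 0],
  [0, -136, 373, -14, 0],
  [0, -136, 373, -14, 0],
])

```text
time: 25.15
tool_pos: [637.2, 304.7, 208.1]
tcp_rot: [3.14, -0.037, -3.071]
contact_force: [-0.8, -0.5, 0.7]
grip_width: 85.4
```

Run:
```python
from h import *
held('p5',18)
to((638,305.3,88,184))
```

```text
scene [239.3 223.7] 15 world [637.9 -67.5  18. ] jig 53.1 -84.4 z10: [634.4 -71.6  10. ]
scene [294.6 256.9] 20 world [625.9 101.8  18. ] jig 53.0 85.3 z10: [622.4  99.3  10. ]
top [297.5 177.7] 14 world [640.1 -66.8  18. ] jig 55.3 -83.9 z10: [641.  -67.1  10. ]
top [244.7 182.5] 14 world [627.7 101.7  18. ] jig 54.8 85.1 z10: [628.7 102.3  10. ]
t 25.25 pos [637.7 303.9 209.5] yawdeg [ 179.9   -2.  -176.1] F [0.8 0.4 0.3] w 90.5 q6 -1.31
  -> (638, 305.3, 88, 184) [ -4.7   1.1 121.4] spin -0.1
```

carry_out([
  [0, -2, 1, 40, 0],
  [0, -3.5, 1, 80, 0],
  [0, -4.7, 1, 110, 0],
  [0, -4.7, 1, 121, 0],
  [0, -4.7, 1, 121, 0],
  [0, -4.7, 1, 121, 0],
])

```text
time: 26.0
tool_pos: [639.0, 305.1, 90.5]
tcp_rot: [3.139, -0.032, -3.073]
contact_force: [-0.4, 0.1, 0.7]
grip_width: 92.2
```

Run:
```python
from h import *
t=snap('top','q1t');s=snap('scene','q1s')
cv2.imwrite('pics/q1c.png',cv2.resize(s['color'][220:350,300:460,::-1],None,fx=4.5,fy=4.5,interpolation=cv2.INTER_CUBIC))
to((638,305.3,88,184))
```

```text
t 26.1 pos [638.8 305.4  90.3] yawdeg [ 179.84   -1.87 -176.06] F [ 0.7 -0.5  0.6] w 91.7 q6 -1.31
  -> (638, 305.3, 88, 184) [ 0.8 -0.1  2.3] spin -0.1
```

View pics/q1c.png

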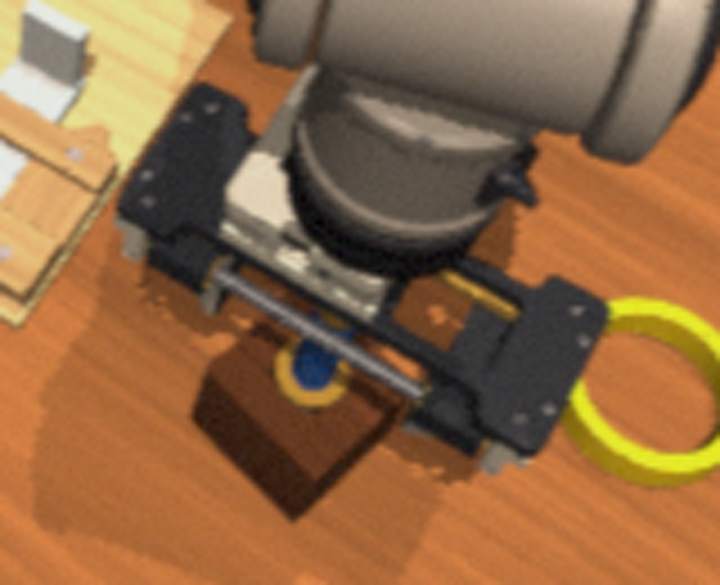

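carry_out([
  [0, 0.5, 0, 1.5, 0],
  [1, 0.5, 0, 1.5, 0],
  [1, 0.5, 0, 1.5, 0],
  [1, 0.5, 0, 1.5, 0],
  [1, 0.5, 0, 1.5, 0],
  [1, 0.5, 0, 1.5, 0],
  [1, 0.5, 0, 1.5, 0],
  [1, 0.5, 0, 1.5, 0],
  [1, 0.5, 0, 1.5, 0],
  [1, 0.5, 0, 1.5, 0],
])

```text
time: 27.35
tool_pos: [638.3, 305.4, 88.7]
tcp_rot: [3.139, -0.033, -3.073]
contact_force: [0.2, 0.6, -0.9]
grip_width: 19.3
```

carry_out([
  [1, 0, 0, 0, 0],
  [1, 0, 0, 0, 0],
  [1, 0, 0, 0, 0],
  [1, 0, 0, 0, 0],
])

```text
time: 27.85
tool_pos: [638.3, 305.5, 88.8]
tcp_rot: [3.139, -0.033, -3.073]
contact_force: [0.4, 1.0, -0.3]
grip_width: 19.4
```

Run:
```python
from h import *
to((638.3,305.5,120,183.95),(638.3,305.5,170,183.95))
```

```text
t 27.85 pos [638.3 305.5  88.8] yawdeg [ 179.83   -1.87 -176.06] F [ 0.4  1.  -0.3] w 19.4 q6 -1.31
  -> (638.3, 305.5, 120, 183.95) [  1.    0.1 -31.2] spin -0.0
  -> (638.3, 305.5, 170, 183.95) [  2.6   0.3 -81.2] spin -0.0
```

carry_out([
  [1, 0.4, 0, -12, 0],
  [1, 0.8, 0, -25, 0],
  [1, 1.2, 0, -38, 0],
  [1, 1.6, 0, -52, 0],
  [1, 2.1, 0.2, -66, 0],
  [1, 2.6, 0.3, -81, 0],
  [1, 2.6, 0.3, -81, 0],
  [1, 2.6, 0.3, -81, 0],
])

```text
time: 28.85
tool_pos: [638.1, 305.4, 169.3]
tcp_rot: [3.139, -0.034, -3.073]
contact_force: [0.2, 0.4, -1.5]
grip_width: 19.4
```

Run:
```python
from h import *
held('q3',18)
s=np.load('pics/q3s.npz')
cv2.imwrite('pics/q3c.png',cv2.resize(s['color'][190:350,300:460,::-1],None,fx=3.7,fy=3.7,interpolation=cv2.INTER_CUBIC))
xa,ya=jig(55,85);xb,yb=jig(55,-84);print(xa,ya,xb,yb)
to((xa,ya,170,184))
```

```text
scene [239.3 223.7] 15 world [637.9 -67.5  18. ] jig 53.1 -84.4 z10: [634.4 -71.6  10. ]
scene [294.4 256.9] 19 world [626.2 101.7  18. ] jig 53.3 85.1 z10: [622.7  99.1  10. ]
top [297.5 177.7] 14 world [640.1 -66.8  18. ] jig 55.3 -83.9 z10: [641.  -67.1  10. ]
top [244.7 182.5] 14 world [627.7 101.7  18. ] jig 54.8 85.1 z10: [628.7 102.3  10. ]
627.9201629902401 101.63869162509307 639.7405041902832 -66.94742741771118
t 28.95 pos [637.9 305.4 168.8] yawdeg [ 179.9   -2.  -176.1] F [-0.2  0.3 -1.7] w 19.3 q6 -1.31
  -> (np.float64(627.9201629902401), np.float64(101.63869162509307), 170, 184) [  24.  -202.6   -0.8] spin -0.1
```

View pics/q3c.png

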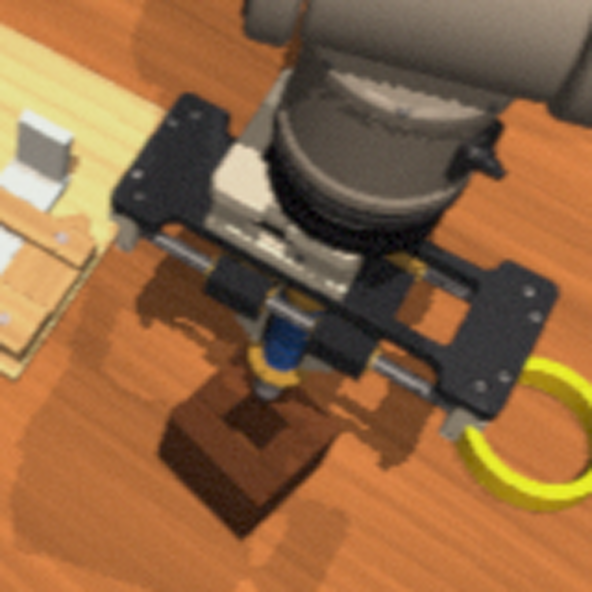

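carry_out([
  [1, 5, -40, -1, 0],
  [1, 10, -80, -1, 0],
  [1, 15, -120, -1, 0],
  [1, 19, -160, -1, 0],
  [1, 24, -195, -1, 0],
  [1, 24, -202.5, -1, 0],
  [1, 24, -202.5, -1, 0],
  [1, 24, -202.5, -1, 0],
])

```text
time: 29.95
tool_pos: [627.9, 103.0, 169.9]
tcp_rot: [3.139, -0.034, -3.072]
contact_force: [0.1, 0.8, -1.9]
grip_width: 19.4
```

Run:
```python
from h import *
xa,ya=jig(55,85)
to((xa,ya,100,184))
```

```text
t 29.95 pos [627.9 103.  169.9] yawdeg [ 179.83   -1.97 -176.  ] F [ 0.1  0.8 -1.9] w 19.4 q6 -1.6
  -> (np.float64(627.9201629902401), np.float64(101.63869162509307), 100, 184) [-2.4 -1.5 69.9] spin 0.0
```

carry_out([
  [1, -1, -1.5, 25, 0],
  [1, -2, -1.5, 50, 0],
  [1, -2.4, -1.5, 66, 0],
  [1, -2.4, -1.5, 71, 0],
  [1, -2.4, -1.5, 71, 0],
  [1, -2.4, -1.5, 71, 0],
])

```text
time: 30.7
tool_pos: [628.5, 101.8, 99.9]
tcp_rot: [3.139, -0.033, -3.072]
contact_force: [-0.7, -0.2, -1.8]
grip_width: 19.8
```

Run:
```python
from h import *
s=snap('scene','q5s');t=snap('top','q5t')
cv2.imwrite('pics/q5c.png',cv2.resize(s['color'][200:300,230:350,::-1],None,fx=6,fy=6,interpolation=cv2.INTER_CUBIC))
xa,ya=jig(55,85)
to((xa,ya,92,184),(xa,ya,80,184))
```

```text
t 30.8 pos [628.4 101.7  99.8] yawdeg [ 179.84   -1.88 -176.  ] F [ 0.4 -0.  -1.4] w 19.5 q6 -1.6
  -> (np.float64(627.9201629902401), np.float64(101.63869162509307), 92, 184) [ 0.2 -0.   7.8] spin 0.0
  -> (np.float64(627.9201629902401), np.float64(101.63869162509307), 80, 184) [-0.2 -0.1 19.8] spin 0.0
```

View pics/q5c.png

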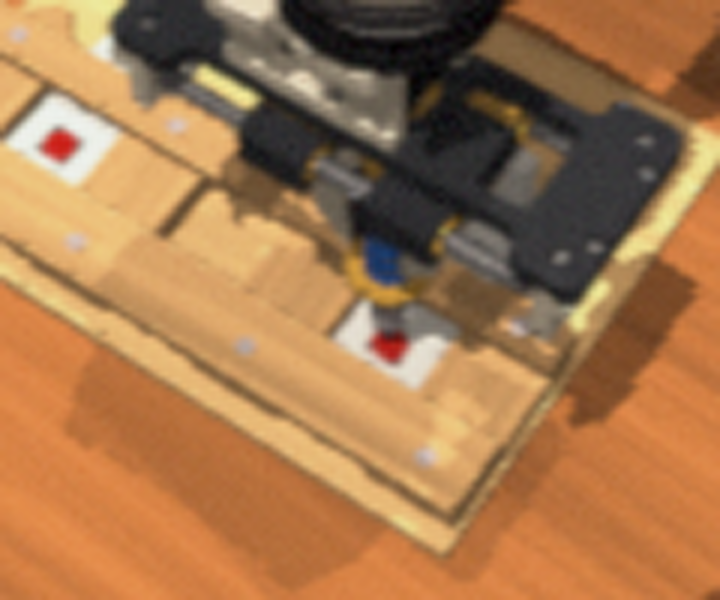

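carry_out([
  [1, 0.5, 0, 5, 0],
  [1, 0.5, 0, 8, 0],
  [1, 0.5, 0, 10, 0],
  [1, 0.5, 0, 12, 0],
  [1, 0.4, 0, 14, 0],
  [1, 0.4, 0, 16, 0],
  [1, 0.4, 0, 18, 0],
  [1, 0.4, 0, 18, 0],
])

```text
time: 31.8
tool_pos: [627.6, 101.6, 82.2]
tcp_rot: [3.139, -0.032, -3.072]
contact_force: [-0.2, -1.0, 3.4]
grip_width: 19.6
```

carry_out([
  [1, 0, 0, 1, 0],
  [1, 0, 0, 2, 0],
  [1, 0, 0, 3, 0],
  [1, 0, 0, 4, 0],
  [1, 0, 0, 5, 0],
  [1, 0, 0, 5, 0],
])

```text
time: 32.55
tool_pos: [628.0, 101.7, 79.3]
tcp_rot: [3.139, -0.03, -3.072]
contact_force: [-2.9, -1.0, 12.7]
grip_width: 19.9
```

carry_out([
  [1, 0, 0, 2, 0],
  [1, 0, 0, 3, 0],
  [1, 0, 0, 4, 0],
  [1, 0, 0, 5, 0],
  [1, 0, 0, 5, 0],
])

```text
time: 33.17
tool_pos: [629.7, 101.9, 78.4]
tcp_rot: [3.139, -0.024, -3.072]
contact_force: [-3.2, -0.3, 22.0]
grip_width: 19.2
```

carry_out([
  [1, -0.5, 0, -3, 0],
  [1, -0.5, 0, -8, 0],
  [1, 0, 0, -20, 0],
  [1, 0, 0, -50, 0],
  [1, 0, 0, -90, 0],
  [1, 0, 0, -90, 0],
])

```text
time: 33.92
tool_pos: [633.7, 101.9, 171.7]
tcp_rot: [3.139, -0.017, -3.072]
contact_force: [-0.0, 1.0, -2.4]
grip_width: 19.8
```

Run:
```python
from h import *
held('q8',18)
s=np.load('pics/q8s.npz')
cv2.imwrite('pics/q8c.png',cv2.resize(s['color'][190:300,230:350,::-1],None,fx=5.5,fy=5.5,interpolation=cv2.INTER_CUBIC))
to((639,-66.9,170,184))
```

```text
scene [239.3 223.7] 15 world [637.9 -67.5  18. ] jig 53.1 -84.4 z10: [634.4 -71.6  10. ]
scene [294.5 257. ] 18 world [626.3 102.   18. ] jig 53.4 85.5 z10: [622.8  99.5  10. ]
top [297.5 177.7] 14 world [640.1 -66.8  18. ] jig 55.3 -83.9 z10: [641.  -67.1  10. ]
top [244.1 183.1] 7 world [625.7 103.6  18. ] jig 52.9 87.1 z10: [626.6 104.1  10. ]
t 34.02 pos [631.4 101.8 167.6] yawdeg [ 179.8   -1.4 -176. ] F [ 0.   0.1 -2.9] w 19.5 q6 -1.6
  -> (639, -66.9, 170, 184) [   4.3 -168.8   -2.7] spin 0.0
```

View pics/q8c.png

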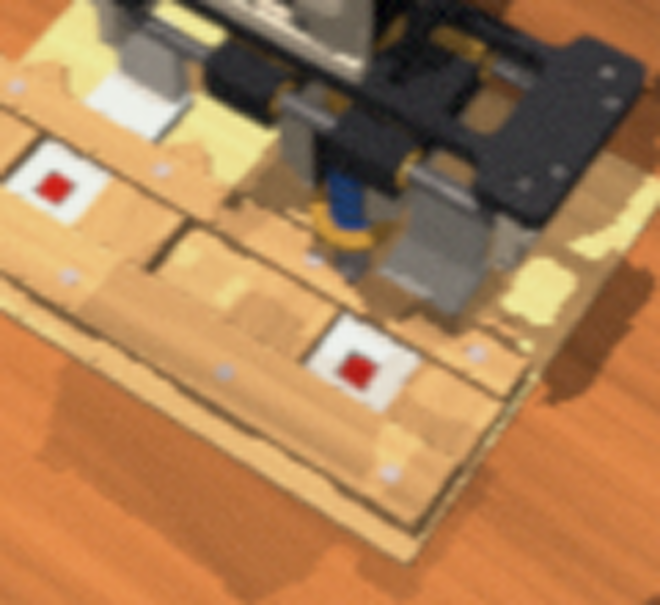

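Run:
```python
from h import *
np.set_printoptions(precision=2,suppress=True)
for f,(r0,r1,c0,c1),tcp in(('q3s',(285,310,355,390),(638,305.4,169)),('q5s',(230,260,270,310),(628.4,101.7,99.8)),('q8s',(215,245,275,310),(631.6,101.8,168))):
    c=np.load(f'pics/{f}.npz');hsv=cv2.cvtColor(c['color'],cv2.COLOR_RGB2HSV)
    m=(hsv[...,0]>15)&(hsv[...,0]<32)&(hsv[...,1]>180)&(hsv[...,2]>60);k=np.zeros(m.shape,np.uint8);k[r0:r1,c0:c1]=m[r0:r1,c0:c1]
    N,L,S,C=cv2.connectedComponentsWithStats(k);i=1+np.argmax(S[1:,4]) if N>1 else 0
    p=proj(c,(tcp[0],tcp[1],tcp[2]-18.8));p2=proj(c,(tcp[0],tcp[1],tcp[2]-28.8))
    print(f,C[i],S[i],'exp',p,'per10mm',p2-p,'diff',C[i]-p)
    cv2.imwrite(f'pics/{f}z.png',cv2.resize(c['color'][r0-10:r1+10,c0-10:c1+10,::-1],None,fx=10,fy=10,interpolation=cv2.INTER_CUBIC))
```

```text
q3s [367.33 286.67] [367 286   2   2   3] exp [375.71 286.17] per10mm [-0.96  2.16] diff [-8.38  0.49]
q5s [298.5 248. ] [298 248   2   1   2] exp [294.42 244.27] per10mm [-0.09  2.2 ] diff [4.08 3.73]
q8s [288. 231.] [288 231   1   1   1] exp [294.2  229.12] per10mm [-0.09  2.49] diff [-6.2   1.88]
```

```bash
cat >> h.py <<'E'
def depthspot(frames=10,cams=('scene','top')):
    for n in cams:
        D=[];
        for _ in range(frames):
            c=bot.capture(n);D.append(c['depth'])
        W=cloud(dict(c,depth=np.median(D,0)));hsv=cv2.cvtColor(c['color'],cv2.COLOR_RGB2HSV)
        m=(((hsv[...,0]<6)|(hsv[...,0]>174))&(hsv[...,1]>150)&(hsv[...,2]>90)).astype(np.uint8)
        wh=(hsv[...,1]<60)&(hsv[...,2]>100)&(abs(W[...,2]-17)<6)
        N,L,S,C=cv2.connectedComponentsWithStats(m)
        for i in range(1,N):
            x,y=W[L==i].mean(0)[:2]
            if S[i,4]>3 and 600<x<660 and -100<y<130:
                r=np.hypot(W[...,0]-x,W[...,1]-y)
                print(n,C[i].round(1),'red z',W[L==i][:,2].round(1),'med',np.median(W[L==i][:,2]).round(2),'white z',np.nanmedian(W[wh&(r<24)&(L!=i)],0).round(2)[2],(wh&(r<24)).sum())
E
python3 -c "
from h import *
depthspot()"
```

```text
scene [239.3 223.7] red z [18.9 19.3 17.8 16.9 18.3 17.4 17.6 18.5 17.9 18.1 17.4 18.6 18.1 17.8
 17.5] med 17.87 white z 18.37 131
scene [294.5 257. ] red z [14.8 15.4 15.5 15.1 15.2 16.2 16.9 15.1 16.  15.4 15.1 15.4 15.7 15.3
 16.6 16.  16.1 16.2] med 15.45 white z 18.01 160
top [297.5 177.7] red z [13.7 16.5 15.3 15.7 18.5 16.2 16.8 19.8 17.4 19.5 18.4 18.9 15.8 19. ] med 17.13 white z 18.26 114
top [244.2 183.3] red z [150.1  12.8  13.2  13.   11.6 242.1] med 13.1 white z 17.24 44
```

```bash
python3 -c "
from h import *
to((640,-67.1,170,184))"
```

```text
t 35.02 pos [631.9 101.8 168.5] yawdeg [ 179.85   -1.37 -175.99] F [-0.2 -0.4 -2.2] w 19.4 q6 -1.6
  -> (640, -67.1, 170, 184) [   3.7 -169.1   -1.9] spin 0.0
```

carry_out([
  [1, 1, -35, -2, 0],
  [1, 2, -70, -2, 0],
  [1, 3, -105, -2, 0],
  [1, 3.7, -140, -2, 0],
  [1, 3.7, -165, -2, 0],
  [1, 3.7, -169, -2, 0],
  [1, 3.7, -169, -2, 0],
  [1, 3.7, -169, -2, 0],
])

```text
time: 36.02
tool_pos: [640.1, -65.7, 170.1]
tcp_rot: [3.139, -0.024, -3.07]
contact_force: [0.7, 0.0, -1.8]
grip_width: 19.9
```

```bash
python3 -c "
from h import *
to((640,-67.1,100,184))"
```

```text
t 36.02 pos [640.1 -65.7 170.1] yawdeg [ 179.83   -1.37 -175.92] F [ 0.7  0.  -1.8] w 19.9 q6 -1.86
  -> (640, -67.1, 100, 184) [-1.5 -1.6 70.1] spin 0.1
```

carry_out([
  [1, -0.5, -1.5, 25, 0],
  [1, -1, -1.5, 50, 0],
  [1, -1.5, -1.5, 66, 0],
  [1, -1.5, -1.5, 71, 0],
  [1, -1.5, -1.5, 71, 0],
  [1, -1.5, -1.5, 71, 0],
])

```text
time: 36.78
tool_pos: [640.5, -67.1, 100.1]
tcp_rot: [3.139, -0.022, -3.07]
contact_force: [0.1, -0.1, -1.2]
grip_width: 19.6
```

Run:
```python
from h import *
s=snap('scene','r1s');t=snap('top','r1t')
cv2.imwrite('pics/r1c.png',cv2.resize(s['color'][170:270,190:310,::-1],None,fx=6,fy=6,interpolation=cv2.INTER_CUBIC))
to((640,-67.1,92,184),(640,-67.1,78,184))
```

```text
t 36.88 pos [640.4 -67.2 100. ] yawdeg [ 179.85   -1.28 -175.92] F [ 0.4 -0.5 -1.9] w 19.5 q6 -1.86
  -> (640, -67.1, 92, 184) [0.2 0.1 8. ] spin 0.1
  -> (640, -67.1, 78, 184) [-0.1  0.  22. ] spin 0.1
```

View pics/r1c.png

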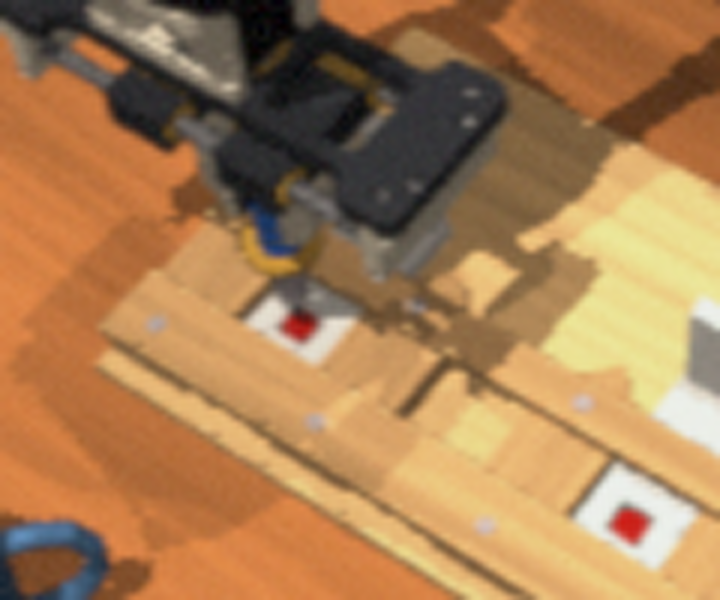

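carry_out([
  [1, 0.2, 0, 5, 0],
  [1, 0.2, 0, 8, 0],
  [1, 0.2, 0, 10, 0],
  [1, 0.2, 0, 12, 0],
  [1, 0.1, 0, 14, 0],
  [1, 0.1, 0, 16, 0],
  [1, 0.1, 0, 18, 0],
  [1, 0, 0, 20, 0],
  [1, 0, 0, 22, 0],
  [1, 0, 0, 22, 0],
])

```text
time: 38.12
tool_pos: [640.4, -67.2, 80.0]
tcp_rot: [3.14, -0.021, -3.07]
contact_force: [-4.0, 1.1, 11.3]
grip_width: 19.4
```

carry_out([
  [1, 0, 0, 2, 0],
  [1, 0, 0, 3.5, 0],
  [1, 0, 0, 5, 0],
  [1, 0, 0, 5, 0],
])

```text
time: 38.62
tool_pos: [641.5, -67.2, 78.4]
tcp_rot: [3.141, -0.016, -3.07]
contact_force: [-3.2, -0.3, 19.1]
grip_width: 19.3
```

carry_out([
  [1, -0.5, 0, -3, 0],
  [1, -0.5, 0, -8, 0],
  [1, 0, 0, -20, 0],
  [1, 0, 0, -50, 0],
  [1, 0, 0, -90, 0],
  [1, 0, 0, -90, 0],
])

```text
time: 39.38
tool_pos: [644.8, -67.6, 171.9]
tcp_rot: [-3.141, -0.01, -3.07]
contact_force: [0.3, -1.2, -2.5]
grip_width: 19.8
```

```bash
python3 -c "
from h import *
depthspot(8,('scene',))
held('r3',18)
s=np.load('pics/r3s.npz')
cv2.imwrite('pics/r3c.png',cv2.resize(s['color'][150:310,190:370,::-1],None,fx=4,fy=4,interpolation=cv2.INTER_CUBIC))
to((638.3,305.5,180,184))"
```

```text
scene [239.5 224.2] red z [15.5 16.4 15.1 15.1 15.9 14.9 14.2 15.3 14.7 15.1 14.4 16.1 15.4] med 15.09 white z 18.26 130
scene [294.5 257. ] red z [15.8 15.4 15.8 15.7 15.7 16.1 15.8 15.2 15.6 16.  15.5 15.3 15.7 14.6
 15.6 15.3 15.6 15.6] med 15.6 white z 18.12 170
scene [239.5 224. ] 12 world [638.2 -66.6  18. ] jig 53.5 -83.6 z10: [634.8 -70.7  10. ]
scene [294.5 257. ] 18 world [626.3 102.   18. ] jig 53.4 85.5 z10: [622.8  99.5  10. ]
top [298.2 178.6] 5 world [637.2 -69.   18. ] jig 52.3 -85.9 z10: [638.2 -69.3  10. ]
top [244.7 182.5] 14 world [627.7 101.7  18. ] jig 54.8 85.1 z10: [628.7 102.3  10. ]
t 39.88 pos [642.8 -67.2 167.8] yawdeg [ 179.9   -1.  -175.9] F [ 0.3 -0.  -2.4] w 19.8 q6 -1.86
  -> (638.3, 305.5, 180, 184) [-21.9 372.1 -12.1] spin 0.1
```

View pics/r3c.png

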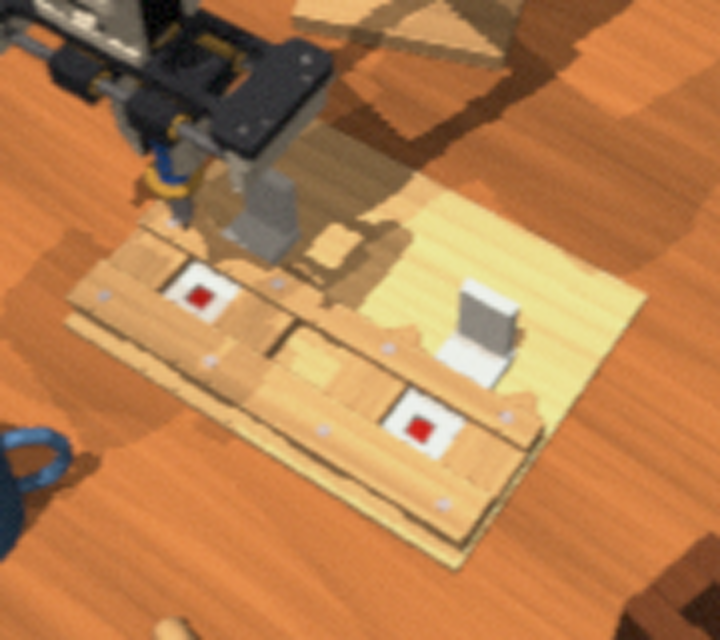

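carry_out([
  [1, 0, 50, -12, 0],
  [1, 0, 100, -12, 0],
  [1, 0, 150, -12, 0],
  [1, -5, 200, -12, 0],
  [1, -10, 250, -12, 0],
  [1, -15, 300, -12, 0],
  [1, -21, 350, -12, 0],
  [1, -21, 372, -12, 0],
  [1, -21, 372, -12, 0],
  [1, -21, 372, -12, 0],
])

```text
time: 41.12
tool_pos: [637.6, 303.9, 179.8]
tcp_rot: [3.141, -0.018, -3.071]
contact_force: [0.4, 0.5, -1.7]
grip_width: 19.5
```

Run:
```python
from h import *
held('u1',18)
s=np.load('pics/u1s.npz')
cv2.imwrite('pics/u1c.png',cv2.resize(s['color'][190:350,300:460,::-1],None,fx=3.7,fy=3.7,interpolation=cv2.INTER_CUBIC))
to((638.9,305.5,145,184),(638.9,305.5,95,184),(638.9,305.5,90,184))
```

```text
scene [239.5 223.7] 14 world [637.6 -67.2  18. ] jig 52.8 -84.1 z10: [634.1 -71.3  10. ]
scene [294.5 257. ] 18 world [626.3 102.   18. ] jig 53.4 85.5 z10: [622.8  99.5  10. ]
top [297.5 178. ] 12 world [639.1 -66.8  18. ] jig 54.4 -83.8 z10: [640.1 -67.1  10. ]
top [244.7 182.5] 14 world [627.7 101.7  18. ] jig 54.8 85.1 z10: [628.7 102.3  10. ]
t 41.23 pos [637.8 303.6 180.1] yawdeg [ 179.9   -1.  -176. ] F [-0.3 -0.4 -1.7] w 19.7 q6 -1.31
  -> (638.9, 305.5, 145, 184) [-1.8  1.8 35.1] spin -0.0
  -> (638.9, 305.5, 95, 184) [-2.7  1.8 85.1] spin -0.0
  -> (638.9, 305.5, 90, 184) [-2.8  1.8 90.1] spin -0.0
```

View pics/u1c.png

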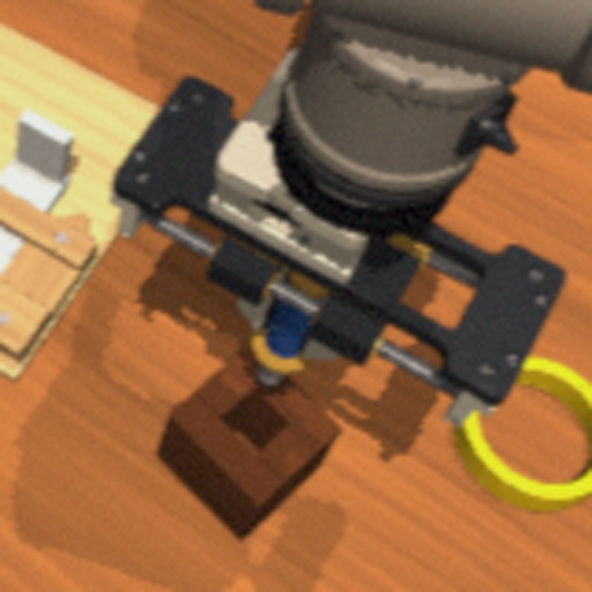

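carry_out([
  [1, -1.5, 1.8, 15, 0],
  [1, -1.8, 1.8, 30, 0],
  [1, -2, 1.8, 40, 0],
  [1, -2.1, 1.8, 50, 0],
  [1, -2.3, 1.8, 60, 0],
  [1, -2.5, 1.8, 70, 0],
  [1, -2.6, 1.8, 78, 0],
  [1, -2.6, 1.8, 78, 0],
])

```text
time: 42.22
tool_pos: [638.5, 305.4, 101.2]
tcp_rot: [3.141, -0.019, -3.072]
contact_force: [-0.3, -0.5, -1.8]
grip_width: 18.9
```

Run:
```python
from h import *
s=snap('scene','u2s');t=snap('top','u2t')
cv2.imwrite('pics/u2c.png',cv2.resize(s['color'][220:350,300:460,::-1],None,fx=4.5,fy=4.5,interpolation=cv2.INTER_CUBIC))
to((638.5,305.5,88,184))
```

```text
t 42.33 pos [639.1 305.6 102.3] yawdeg [ 179.94   -0.98 -176.02] F [ 0.2  0.9 -2. ] w 19.3 q6 -1.31
  -> (638.5, 305.5, 88, 184) [ 0.4 -0.1 14.3] spin -0.0
```

View pics/u2c.png

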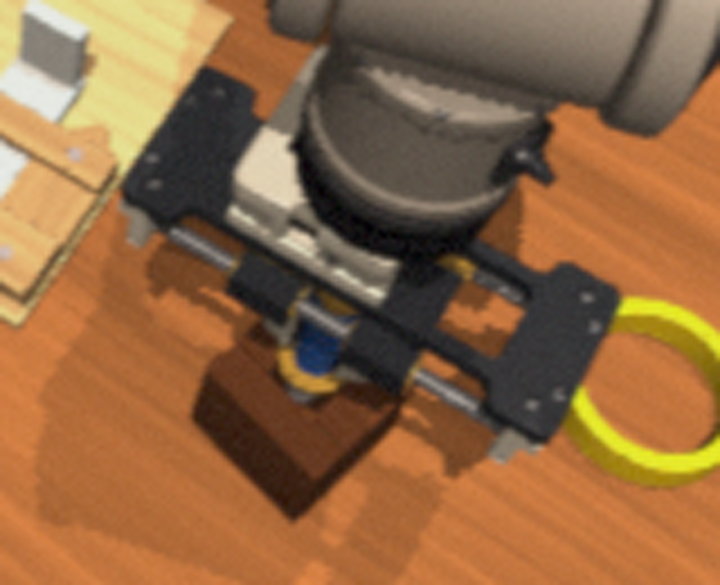

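In the hole with no contact force. Lowering the last bit slowly.

carry_out([
  [1, 0, 0, 4, 0],
  [1, 0, 0, 7, 0],
  [1, 0, 0, 9, 0],
  [1, 0, 0, 11, 0],
  [1, 0, 0, 11, 0],
  [1, 0, 0, 11, 0],
])

```text
time: 43.08
tool_pos: [639.0, 305.6, 91.4]
tcp_rot: [3.141, -0.017, -3.072]
contact_force: [0.4, -0.3, -1.4]
grip_width: 19.4
```

carry_out([
  [1, 0, 0, 1, 0],
  [1, 0, 0, 2, 0],
  [1, 0, 0, 2, 0],
])

```text
time: 43.45
tool_pos: [638.9, 305.6, 89.2]
tcp_rot: [3.141, -0.017, -3.072]
contact_force: [-0.2, 0.6, -3.1]
grip_width: 19.7
```

carry_out([
  [1, 0, 0, 0.7, 0],
  [1, 0, 0, 1.5, 0],
  [1, 0, 0, 1.5, 0],
])

```text
time: 43.82
tool_pos: [638.9, 305.6, 88.3]
tcp_rot: [3.14, -0.017, -3.072]
contact_force: [-1.2, -0.4, 1.9]
grip_width: 19.3
```

carry_out([
  [1, 0, 0, 0, 0],
  [0.6, 0, 0, 0, 0],
  [0.3, 0, 0, 0, 0],
  [0.2, 0, 0, 0, 0],
  [0.2, 0, 0, 0, 0],
  [0.2, 0, 0, 0, 0],
  [0.2, 0, 0, 0, 0],
  [0.2, 0, 0, 0, 0],
])

```text
time: 44.82
tool_pos: [638.9, 305.6, 88.3]
tcp_rot: [3.141, -0.017, -3.072]
contact_force: [0.4, 0.1, -1.0]
grip_width: 73.0
```

carry_out([
  [0.2, 0, 0, -15, 0],
  [0.2, 0, 0, -40, 0],
  [0.2, 0, 0, -80, 0],
  [0.2, 0, 0, -120, 0],
  [0.2, 0, 0, -150, 0],
  [0.2, 0, 0, -150, 0],
])

```text
time: 45.58
tool_pos: [642.6, 306.1, 242.8]
tcp_rot: [3.139, -0.009, -3.072]
contact_force: [0.6, 0.3, 0.5]
grip_width: 73.1
```

carry_out([
  [0.2, 50, 0, 0, 0],
  [0.2, 100, 0, 0, 0],
  [0.2, 150, 10, 0, 0],
  [0.2, 200, 20, 0, 0],
  [0.2, 250, 20, 0, 0],
  [0.2, 250, 20, 0, 0],
])

```text
time: 46.32
tool_pos: [388.4, 308.4, 245.0]
tcp_rot: [3.139, -0.011, -3.07]
contact_force: [0.3, -0.3, 0.2]
grip_width: 73.3
```

Run:
```python
from h import *
held('v1',18)
depthspot(4)
t=np.load('pics/v1t.npz');s=np.load('pics/v1s.npz')
cv2.imwrite('pics/v1c.png',np.hstack([cv2.resize(x['color'][a:a+h,b:b+w,::-1],(400,400*h//w),interpolation=cv2.INTER_CUBIC)[:270] for x,a,b,h,w in((s,180,210,140,200),(t,140,130,140,200))]))
to()
```

```text
scene [239.5 223.8] 13 world [637.8 -66.9  18. ] jig 53.1 -83.8 z10: [634.3 -71.   10. ]
scene [294.4 256.9] 19 world [626.2 101.7  18. ] jig 53.3 85.1 z10: [622.7  99.1  10. ]
top [297.5 178. ] 12 world [639.1 -66.8  18. ] jig 54.4 -83.8 z10: [640.1 -67.1  10. ]
top [244.7 182.5] 14 world [627.7 101.7  18. ] jig 54.8 85.1 z10: [628.7 102.3  10. ]
scene [239.5 223.7] red z [14.3 13.  13.8 15.1 16.3 15.  17.1 16.2 15.8 15.6 16.3 14.9 16.5 14.7] med 15.33 white z 18.19 135
scene [294.4 256.9] red z [13.1 16.5 14.9 15.8 15.2 15.6 15.1 15.3 16.5 15.5 14.8 15.8 14.8 15.6
 14.7 16.3 16.2 14.3 15.6] med 15.46 white z 18.18 169
top [297.5 178. ] red z [13.9 15.2 17.4 16.8 16.  15.  17.6 18.3 13.8 15.  16.7 15.1] med 15.58 white z 17.68 110
top [244.7 182.5] red z [14.6 12.9 11.4 15.6 16.6 17.1 16.9 20.2 14.  14.8 15.3 17.2 17.  15.9] med 15.78 white z 17.64 114
t 46.83 pos [392.3 308.6 244.9] yawdeg [ 179.8   -0.6 -176.1] F [ 0.1  0.  -0.1] w 73.2 q6 -1.13
```

View pics/v1c.png

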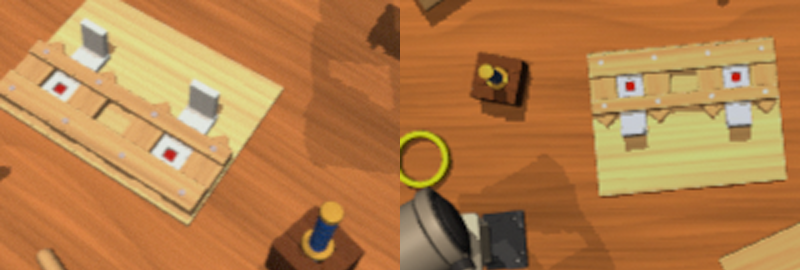

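View pics/v1s.png

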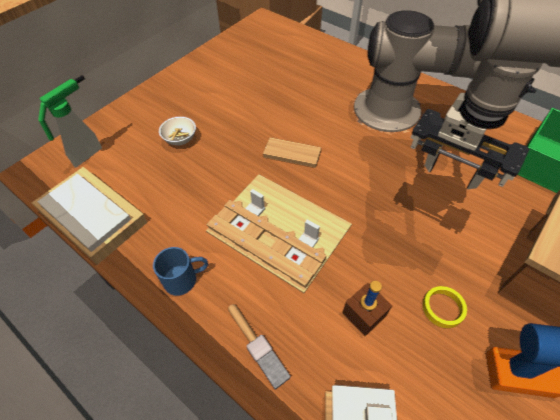

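Run:
```python
from h import *
for n in'st':
    c=np.load(f'pics/v1{n}.npz');W=cloud(c);hsv=cv2.cvtColor(c['color'],cv2.COLOR_RGB2HSV)
    for y0 in(85,-85):
        x,y=jig(-20,y0);m=(np.hypot(W[...,0]-x,W[...,1]-y)<35)&(W[...,2]>62)&(W[...,2]<75)
        p=W[m].mean(0);d=p[:2]-[579,13];print(n,y0,m.sum(),p.round(1),'jig x',(d@[np.cos(.07),np.sin(.07)]).round(1),'y',(d@[-np.sin(.07),np.cos(.07)]).round(1))
```

```text
s 85 70 [551.6  97.5  67.4] jig x -21.4 y 86.2
s -85 63 [563.5 -68.7  67.2] jig x -21.2 y -80.4
t 85 35 [551.6  94.5  67. ] jig x -21.7 y 83.2
t -85 38 [563.3 -71.6  68.2] jig x -21.6 y -83.3
```

```bash
python3 -c "
from h import *
print(bot.close_job())"
```

```text
the job is handed in; nothing more can be done
None
```

I found two blanks on the bench and loaded them into the two outer bays of the jig, red-spotted end first. I pushed each one until it came up solid against the stop, at about 15–18 N. I then punched both spots at about 21–24 N and put the punch back upright in its stand. The job took about 47 s of the 210 s allowed and is handed in.

**Right-bay blank:** it slipped back about 5 mm when I released it, before any punching. I pushed it home again from behind at about 18 N before taking the punch.

**Last checks:**
- **Marks:** both spots measure about 2.5–3 mm below the plate in the scene camera. The top camera gave a noisier 2 mm.
- **Home position:** both legs sit at the same depth, about 1.5 mm short of where they should be by the cameras. I put that down to camera error, as the two agree. The right-bay blank may be turned by about 1.5° within the bay's clearance.
- **Punch:** seated upright with the collar resting on the stand top.
- **Tape and bowl:** not disturbed. The arm was clear of everything at the end.

I felt for the stop by force and position when pushing, but did not push on either blank again after punching.

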